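Hang washed sockets on the roller rail and blow them dry

ROBOT

A 6-joint arm with a two-finger parallel gripper is mounted at the origin on the work surface. World frame = base frame: x ahead of the robot, y to its left, z up, the work surface at z = 0. Lengths are in m, angles in degrees, forces in N, time in s.
With the tool pointing down it reaches from about 0.35 to 0.925 m from the base axis. Payload 6.4 kg.
Tool frame: the origin (TCP) lies where the fingers leave the gripper's body, on its centre line; the fingertips stand 97 mm ahead of it and the grasp point (between the pads) lies 78 mm ahead of it (manip.tcp_to_grasp is the distance from the TCP to the grasp point, in m); z points along the fingers, y is the direction in which the jaws open and shut (so a half turn about z gives the same grasp; the last joint's range is limited). The gripper opens to 94 mm and grips with 3 to 60 N. Pads are 16 mm wide; open, the fingers measure 119 mm over their backs; the gripper's body (75 mm by 177 mm) begins 78 mm behind the grasp point.
Start: joints at [54.139, 14.043, 89.255, -0, 76.702, -9.975], TCP at [0.284, 0.585, 0.303] pointing down, gripper open.
Joint ranges: [-179.41, 179.41], [-58.25, 129.5], [7.25, 145.43], [-54.29, 234.29], [11.92, 165.04], [-157.13, 157.13]. Speed limits (degrees/s): [147.25, 147.25, 180, 180, 180, 180].

INTERFACE

Orientations are given as a 3x3 rotation matrix whose columns are the frame's x, y, z axes.
In Python, from bench import manip gives the robot as it stands.
- The arm moves only by the tool play_rows, never from a script. Its argument "moves" is a list of rows, each a list of 3 entries, a list of its own where there are three numbers: the shift along the tool's x, y, z in cm, then the turn about the tool's z in rad, then the opening in per cent of the stroke, from 0 (shut) to 100 (fully open). In form: [[[x, y, z], turn, hand], ...]. A call has 1 to 12 rows; each row shifts and turns the pose as measured when the row begins, along the tool's axes as they then stand; what a row does not reach is not made up. A row lasts 1/8 s, in which the tool goes at most 62.5 mm and 10.7 degrees, less where a joint would pass 70% of its speed; a pose out of reach is approached as far as the arm can. A call with a gripper value outside its range is refused whole. The fingers move at their own pace and stop on an object; the grip force is fixed at half the most. Time passes only in rows, so rows that do not move let the fingers close. It gives the time, the measured TCP pose, the force and the opening at its end, in the units of the state.
- manip.read_state(): the state, without advancing time (a new reading comes with each control period).
- manip.capture(name): name is "scene" or "side" or "wrist"; returns the picture (420x560x3 uint8, blue, green, red); there is no depth.
- manip.get_calibration(name): a dict with "intrinsics" (3x3 intrinsics, pixels), "pose" (4x4, takes a point from camera to world coordinates). Camera axes: x right, y down, z forward; pixel columns grow to the right and rows downward; lengths in m; the calibration is good to about 2 mm. The wrist camera is an equidistant fisheye: a pixel r from the principal point sees the ray r / f radians off the axis. A picture is of the moment at which its call begins: read the wrist's pose just before it. get_calibration takes no time and is no camera call; for the wrist camera it gives the pose at the moment of the call.
- manip.job_done(): hands the job in, once; it reports no verdict.
The state is a dict: "time": time; "q": joint angles; "qvel": joint speeds; "joint_torque": joint torques, N m; "tcp_pos": TCP position; "eef_rot": TCP orientation; "force": force on the tool from outside, world axes, zero at the start; "torque": the same for the moment, N m; "finger_gap": opening from 0.0 (shut) to 1.0 (fully open).
Only numpy, scipy, OpenCV 4.12 (cv2) and the standard library are available. Lean on these libraries where they do the work, as an engineer would, in place of code of your own. Each camera call takes 0.05 s, during which the arm holds its last target.

TASK

Hang every hook carrier with its washed socket on the sloped rail so that it rolls down and all of them queue up against the red stop, and push the green air lever fully over to on. Then squeeze the blow gun's trigger past its pressure point right into the second stage, hold it there for two seconds and let go; finally put the air lever fully back to off. Leave the carriers hanging in the queue and do not disturb the other things on the bench.

Things in the scene. Friction and masses are not known exactly. Their poses are not given: they have to be found in the camera images.
- bar: Sloped rail: bright steel bar, 8 mm thick (x), 12 high, sloping 8 degrees, on a grey 80 x 440 x 12 mm base. Origin: on its top face at the face of the red stop at its low end, 145 mm above the bench; +y runs up along the bar, x level across. Bar free for y = 0 to 370 mm, then a 30 mm wide post, no higher than the bar. Stop: 48 mm wide, 12 thick, from 14 mm above to 98 below the bar's top.
- carrier0: Roller hook carrier, loose, 0.3 kg, one of up to 4 alike (some absent): dark impact socket (diameter 52, height 40 mm) standing on the bench, on it a yellow plastic hook, on that an orange grip block. Origin: centre of the socket's underside, z up. Grip block: 16 mm in x, 26 in y, z = 105 to 149 mm; grip its x faces from above. The hook is a C open towards +x (see carrier1); its y axis goes along the rail.
- carrier0_hook (a point): Middle point between the undersides of carrier0's two wheels, 92 mm above its origin: the point that rests on the bar. The bar can be entered from either side.
- carrier1: Same as carrier0. The hook in its frame: a 4 mm leg (x -12 to -8 mm, 30 wide) rises from the socket top (z 40) to the saddle (z 95 to 105, 24 in x, 52 long in y), from whose +x edge a 4 mm lip (x 8 to 12) hangs to z = 80. In the saddle are two white wheels, lowest at z = 92. The window between socket and lip is 40 mm high, the slot under the wheels 16 wide, 12 deep.
- carrier1_hook (a point): Middle point between the undersides of carrier1's two wheels, 92 mm above its origin: the point that rests on the bar. Let go on the bar, a carrier rolls down by itself within about 3 s.
- carrier2: Same as carrier0. To hang one: with its y axis along the bar, bring the bar sideways in through the window (40 mm high), then lower until the wheels are 0 to 5 mm over the bar, and let go.
- carrier2_hook (a point): Middle point between the undersides of carrier2's two wheels, 92 mm above its origin: the point that rests on the bar. At the stop this point lies 26 mm up the bar from the stop face.
- carrier3: Same as carrier0, same sizes and frame.
- carrier3_hook (a point): Middle point between the undersides of carrier3's two wheels, 92 mm above its origin: the point that rests on the bar. Each next carrier in the queue lies 52 mm further up.
- valve (a joint): Angle of the air shut-off lever, rad: 0 = air off (leaning to its base's -x, 0.5 rad from upright), 1.0 = air fully on (leaning 0.5 rad to +x). It stays where it is left; about 1 N at the knob moves it.
- valve_base: Grey valve block, fixed, 70 x 50 x 25 mm. Origin: centre of its underside; z up. The lever swings in its x-z plane about a level axis 22 mm above the origin.
- valve_tip (a point): Centre of the green ball knob (diameter 26 mm) on the end of the 80 mm valve lever.
- gun: Blue blow gun fixed upside down in a bench stand, handle up. Origin: centre of the underside of its 100 x 80 mm foot, z up, +x the way the nozzle points (nozzle at z = 86 mm, reaching x = 108 mm). The upright handle is 20 mm thick (x = -10 to 10 mm), 26 mm wide in y, up to z = 207 mm. The trigger lever stands on its +x side.
- trigger_pad (a point): Where the red trigger lever is squeezed: the crest of the bulge on its outer face, 70 mm from its hinge and 8 mm proud of its middle (hinge at x = 22, z = 110 mm in the gun's frame; lever 20 mm wide, 85 long, leaning 0.21 rad outwards at rest). From the handle's back face to this point: about 54 mm at rest, 44 after the first stage, 33 fully squeezed.
- trigger_first (a joint): First stage of the trigger, rad: 0 released, 0.15 its end (the pressure point). Springs back. Takes 3 to 4.5 N at the pad.
- trigger_full (a joint): Second stage of the trigger, rad: 0 until the pressure point is overcome, 0.15 fully squeezed (full blast). Springs back. Takes 8 N at the pad to start and 12 N to finish.
- screwdriver: Red screwdriver lying on the bench, bystander.
- wrench: Steel wrench lying on the bench, bystander.
- hammer: Hammer lying on the bench, bystander.
- spray_can: Blue spray can, diameter 64, height 190 mm, standing, bystander.
- grease_jar: Amber jar with black cap, diameter 70, height 80 mm, bystander.
- socket_tray: Red socket tray with five holes, 70 x 240 x 35 mm, bystander.
- pliers: Blue-handled pliers lying on the bench, bystander.

How it is judged:
By the outcome, as a careful person would: the job done as asked, in the order asked, and still so for the second after the job is handed in, with the robot touching nothing.
Of carrier0, carrier1, carrier2, carrier3 only 3 to 4 are there at a start; the rules pass over those that are not, and their reading is None.
At some moment in a run one of carrier0, carrier1, carrier2, carrier3 may be knocked a few centimetres aside while the robot is not near it.
It also fails if it takes over 208 s, if anything falls off the work surface, if the arm or the gripper's body presses on something with over 40 N, if the wrist force passes 120 N, or if a joint passes its speed limit or range.

## Working session

There is one attempt and no reset: what is moved stays moved. The work goes in short steps, Python scripts to look and compute and a tool call to move; the robot and the scene stay as the last step left them, time stands still between calls to the robot, and variables do not carry over. Pictures are saved under pics/ and viewed, and the job is handed in when it is done.

Besides the shell and the picture viewer there is one more tool, called after "Emit:" by a JSON object that holds its "name" and its "arguments". play_rows: Moves the arm, as the interface text tells. Its arguments: {"type":"object","properties":{"moves":{"type":"array","items":{"type":"array"}}},"required":["moves"]}

```bash
mkdir -p pics; ls; python3 - <<'E'
from bench import manip
import cv2,json
s=manip.read_state();print({k:s[k] for k in s})
for n in ["scene","side","wrist"]:
    c=manip.get_calibration(n);print(n,c)
    cv2.imwrite(f"pics/{n}0.png",manip.capture(n))
E
```

```text
pics
{'time': 0.0, 'q': array([ 5.41393979e+01,  1.40829730e+01,  8.93234409e+01, -7.36377570e-04,
        7.67009139e+01, -9.97471005e+00]), 'qvel': array([-0.04708428, -0.12210327,  0.1792175 ,  0.04206845,  0.04247533,
        0.01704918]), 'joint_torque': array([-3.91528902e-04, -4.15834987e+01, -3.14601016e+01,  6.86037191e-02,
        3.33229755e-02, -1.35064915e-04]), 'tcp_pos': array([0.28352536, 0.58444936, 0.30157177]), 'eef_rot': array([[-8.99666432e-01,  4.36576602e-01, -1.08722575e-03],
       [ 4.36577845e-01,  8.99665192e-01, -1.52547052e-03],
       [ 3.12154423e-04, -1.84707329e-03, -9.99998245e-01]]), 'force': array([-0.57745854,  0.61511626, -0.30565124]), 'torque': array([0.03086011, 0.02685235, 0.02271964]), 'finger_gap': 1.0009359434815366}
scene {'intrinsics': array([[511.41911503,   0.        , 284.49618068],
       [  0.        , 511.41911503, 215.12719016],
       [  0.        ,   0.        ,   1.        ]]), 'pose': array([[ 0.14462619,  0.629526  , -0.76340047,  1.71346518],
       [ 0.98947161, -0.09622549,  0.10810454, -0.11878417],
       [-0.00540397, 
[... 261 characters left out ...]
  1.        ]]), 'pose': array([[ 0.99585497, -0.03447396,  0.08416904,  0.41468922],
       [-0.08971363, -0.52468634,  0.8465552 , -1.2218959 ],
       [ 0.01497823, -0.85059732, -0.52560428,  0.92797155],
       [ 0.        ,  0.        ,  0.        ,  1.        ]])}
wrist {'intrinsics': array([[325.1922621 ,   0.        , 280.49984686],
       [  0.        , 325.1922621 , 210.22895381],
       [  0.        ,   0.        ,   1.        ]]), 'pose': array([[ 0.43676032,  0.87369362,  0.21424259,  0.22095668],
       [ 0.89957493, -0.42357783, -0.10652122,  0.61408689],
       [-0.0023185 ,  0.23925151, -0.97095486,  0.38333489],
       [ 0.        ,  0.        ,  0.        ,  1.        ]])}
```

View pics/scene0.png

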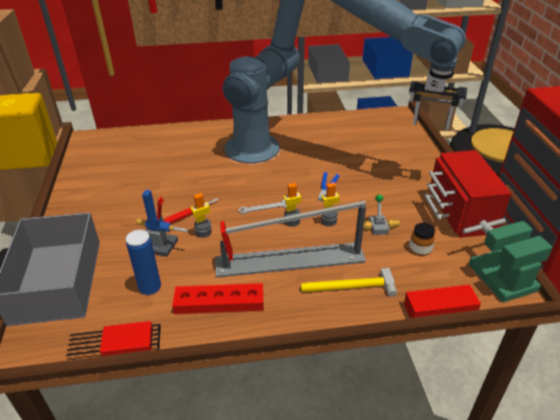

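View pics/side0.png

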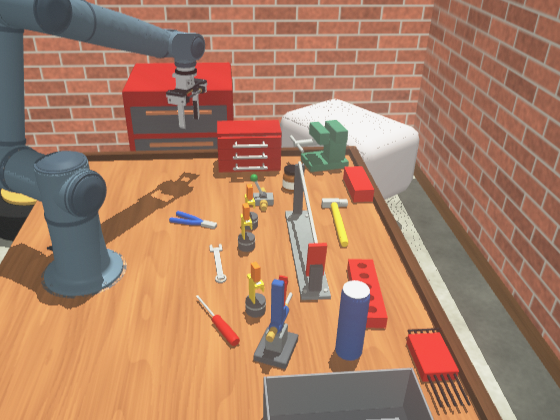

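View pics/wrist0.png

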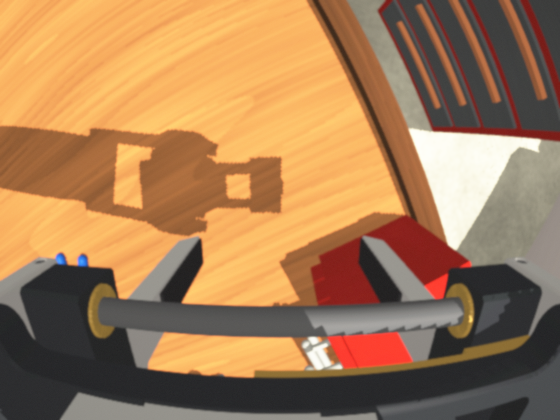

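```bash
cat > h.py <<'E'
import numpy as np,cv2
from bench import manip
from scipy.optimize import least_squares
def K(n): return manip.get_calibration(n)
def ray(c,n,u,v):
    k=c["intrinsics"];T=c["pose"];x=(u-k[0,2])/k[0,0];y=(v-k[1,2])/k[1,1]
    if n=="wrist":
        r=np.hypot(x,y);d=np.array([x/r*np.sin(r),y/r*np.sin(r),np.cos(r)])
    else: d=np.array([x,y,1.])
    d=T[:3,:3]@d;return T[:3,3],d/np.linalg.norm(d)
def proj(c,n,p):
    k=c["intrinsics"];T=c["pose"];q=T[:3,:3].T@(np.asarray(p)-T[:3,3])
    if n=="wrist":
        h=np.hypot(q[0],q[1]);t=np.arctan2(h,q[2]);x,y=q[0]/h*t,q[1]/h*t
    else:x,y=q[0]/q[2],q[1]/q[2]
    return np.array([k[0,0]*x+k[0,2],k[1,1]*y+k[1,2]])
def tri(*obs):
    A=np.zeros((3,3));b=np.zeros(3);L=[]
    for c,n,u,v in obs:
        o,d=ray(c,n,u,v);P=np.eye(3)-np.outer(d,d);A+=P;b+=P@o;L.append((P,o))
    p=np.linalg.solve(A,b);return p,max(np.linalg.norm(P@(p-o)) for P,o in L)
def plane(c,n,u,v,z):
    o,d=ray(c,n,u,v);return o+d*(z-o[2])/d[2]
def crop(src,dst,u0,v0,w,h,s):
    im=cv2.imread(src)[v0:v0+h,u0:u0+w];im=cv2.resize(im,None,fx=s,fy=s,interpolation=cv2.INTER_CUBIC)
    for u in range((u0+9)//10*10,u0+w,10):
        cv2.line(im,(int((u-u0)*s),0),(int((u-u0)*s),4 if u%50 else 12),(255,255,255),1)
        if u%20==0: cv2.putText(im,str(u),(int((u-u0)*s)+2,12),0,.35,(255,255,255),1)
    for v in range((v0+9)//10*10,v0+h,10):
        cv2.line(im,(0,int((v-v0)*s)),(4 if v%50 else 12,int((v-v0)*s)),(255,255,255),1)
        if v%20==0: cv2.putText(im,str(v),(6,int((v-v0)*s)+4),0,.35,(255,255,255),1)
    cv2.imwrite(dst,im)
E
python3 - <<'E'
from h import *
crop("pics/scene0.png","pics/sc_a.png",130,160,150,115,5.2)
crop("pics/scene0.png","pics/sc_b.png",260,160,150,115,5.2)
crop("pics/side0.png","pics/si_a.png",190,250,160,115,5)
crop("pics/side0.png","pics/si_b.png",220,150,120,120,5)
E
```

```text
(no output)
```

View pics/sc_a.png

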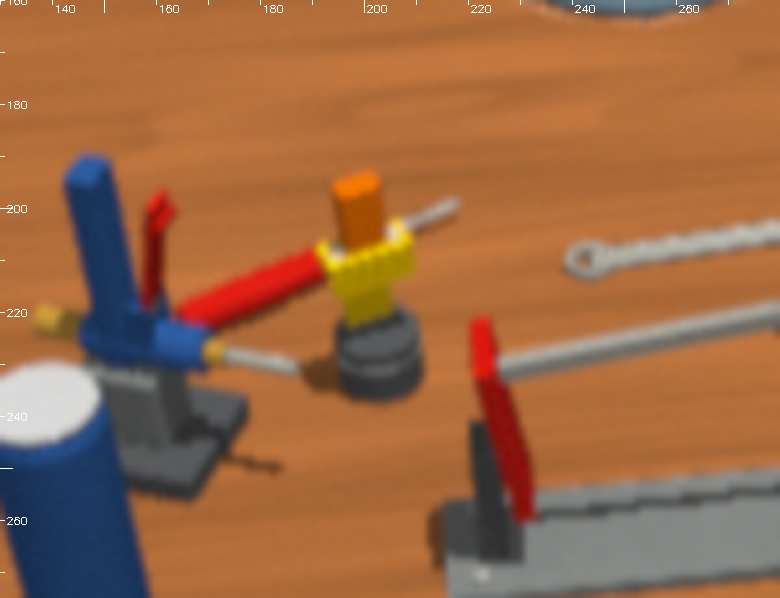

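View pics/sc_b.png

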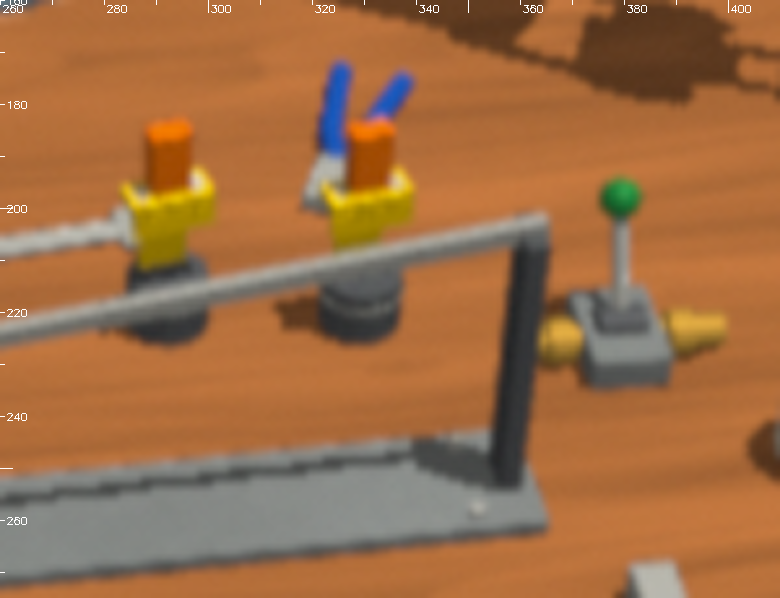

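View pics/si_a.png

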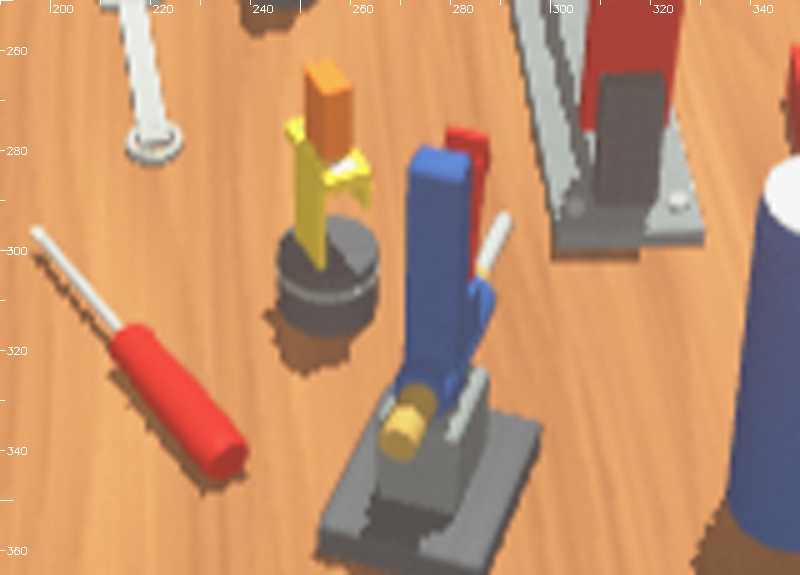

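View pics/si_b.png

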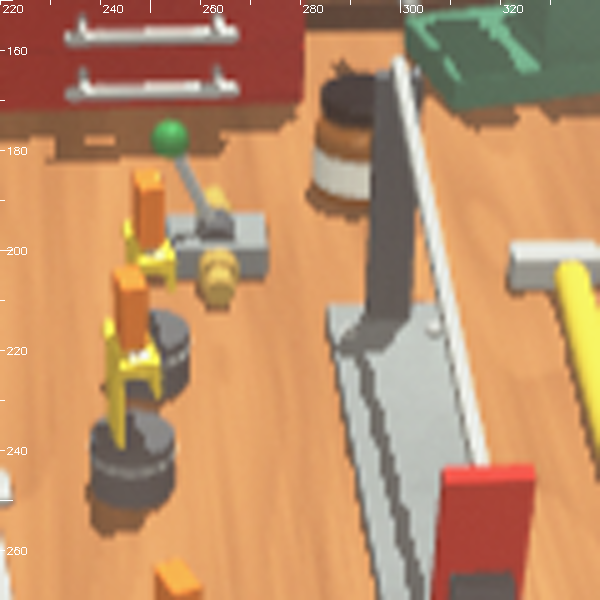

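```bash
python3 - <<'E'
from h import *
s,d=K("scene"),K("side");np.set_printoptions(precision=4,suppress=True)
for n,a,b in [("A",(198.5,195.5),(254,264.5)),("B",(291,184.5),(245.5,206)),("C",(330.5,184.5),(249,187)),("knob",(378.5,198),(254,177)),
 ("handletop",(148,191),(270,280.5)),("trigtop",(160,198),(287,277)),("barhi",(361,202.5),(299.5,163)),("stoptop",(220.5,222),(317,244))]:
    print(n,*tri((s,"scene",*a),(d,"side",*b)))
E
```

```text
A [ 0.4736 -0.2017  0.1478] 0.0008432076904121764
B [0.4648 0.0784 0.149 ] 0.0009611967575907851
C [0.4807 0.198  0.1462] 0.001820270400418921
knob [0.5062 0.3484 0.0988] 0.0005972680897766914
handletop [ 0.5019 -0.3373  0.2036] 0.0032279411155628963
trigtop [ 0.5384 -0.3072  0.1947] 0.00408903404348045
barhi [0.6432 0.2464 0.1984] 0.0002643079093143296
stoptop [ 0.6345 -0.1448  0.1662] 0.004042827801336887
```

```bash
cat >> h.py <<'E'
def yawof(R): return np.degrees(np.arctan2(R[1,1],R[0,1]))
def plan(wps,hand,step=.055,dang=9.5,start=None):
    """wps: (x,y,z,yaw deg of tool y[, step])"""
    st=manip.read_state();p=st["tcp_pos"].copy();a=yawof(st["eef_rot"])
    print("t",round(st["time"],2),"p",np.round(p,4),"yaw",round(a,2),"tilt z",np.round(st["eef_rot"][:,2],4),"F",np.round(st["force"],1),"gap",round(st["finger_gap"],3))
    for w in wps:
        t=np.array(w[:3]);sp=w[4] if len(w)>4 else step
        da=(w[3]-a+180)%360-180
        n=int(max(1,np.ceil(np.linalg.norm(t-p)/sp-1e-6),np.ceil(abs(da)/dang-1e-6)))
        rows=[]
        for i in range(n):
            tp=p+(t-p)/(n-i);ta=da/(n-i)
            y=np.array([np.cos(np.radians(a)),np.sin(np.radians(a)),0]);z=np.array([0,0,-1.]);x=np.cross(y,z)
            d=(tp-p)*100;r=[round(float(d@v),2)+0 for v in (x,y,z)];tu=round(float(-np.radians(ta)),3)
            rows.append([r,tu,hand]);
            p=p+(x*r[0]+y*r[1]+z*r[2])/100;a=a-np.degrees(tu);da=da+np.degrees(tu)
        print(rows)
def stt():
    plan([],0)
E
python3 - <<'E'
from h import *
plan([(0.284,0.584,0.38,64.1),(0.45,0.20,0.40,0)],100)
E
```

```text
t 0.15 p [0.2836 0.5845 0.3018] yaw 64.12 tilt z [-9.0e-04 -1.2e-03 -1.0e+00] F [ 0.6 -0.8  0.7] gap 1.001
[[[-0.03, -0.02, -3.91], 0.0, 100], [[-0.03, -0.01, -3.91], 0.0, 100]]
[[[-3.96, -3.41, -0.25], 0.14, 100], [[-4.4, -2.83, -0.25], 0.14, 100], [[-4.75, -2.18, -0.25], 0.14, 100], [[-5.01, -1.5, -0.25], 0.14, 100], [[-5.17, -0.79, -0.25], 0.14, 100], [[-5.23, -0.06, -0.25], 0.14, 100], [[-5.19, 0.68, -0.25], 0.14, 100], [[-5.04, 1.39, -0.25], 0.139, 100]]
```

Emit:
{"name": "play_rows", "arguments": {"moves": [[[0,0,-3.9],0,100],[[0,0,-3.9],0,100],[[-3.96,-3.41,-0.25],0.14,100],[[-4.4,-2.83,-0.25],0.14,100],[[-4.75,-2.18,-0.25],0.14,100],[[-5.0,-1.5,-0.25],0.14,100],[[-5.17,-0.8,-0.25],0.14,100],[[-5.23,-0.06,-0.25],0.14,100],[[-5.2,0.7,-0.25],0.14,100],[[-5.0,1.4,-0.25],0.14,100],[[0,0,0],0,100]]}}

```text
time: 1.52
tcp_pos: [0.4471, 0.1865, 0.4003]
eef_rot: [[0.036, 0.999, -0.003], [0.999, -0.036, -0.006], [-0.006, -0.003, -1.0]]
force: [-0.1, 0.2, -0.2]
finger_gap: 1.003
```

```bash
cat > snap.py <<'E'
import sys,pickle
from h import *
n=sys.argv[1]
c=K("wrist");im=manip.capture("wrist");pickle.dump(c,open(f"pics/{n}.pkl","wb"));cv2.imwrite(f"pics/{n}.png",im)
stt()
E
python3 snap.py w1; python3 -c "
from h import *
crop('pics/w1.png','pics/w1b.png',0,0,560,420,1.42)"
```

```text
t 1.57 p [0.4466 0.1879 0.4002] yaw -1.92 tilt z [-0.0037 -0.0055 -1.    ] F [-0.1  0.5  0.7] gap 1.002
```

View pics/w1b.png

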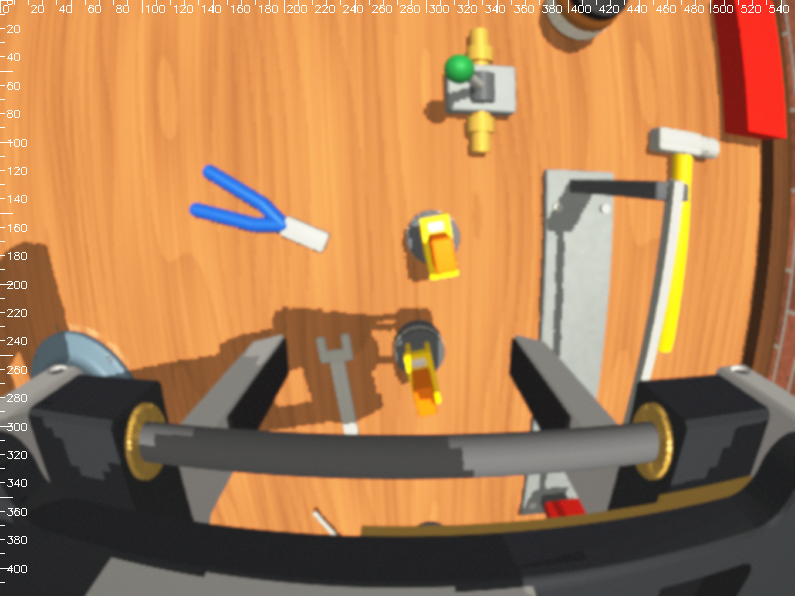

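```bash
python3 -c "
from h import *
crop('pics/w1.png','pics/a.png',270,140,80,160,3.7)
crop('pics/w1.png','pics/b.png',290,10,90,110,5)
crop('pics/w1.png','pics/c.png',360,110,140,120,5)
a=cv2.imread('pics/a.png');b=cv2.imread('pics/b.png')
o=np.zeros((592,760,3),np.uint8);o[:592,:296]=a;o[:550,300:750]=b;cv2.imwrite('pics/ab.png',o)"
```

```text
(no output)
```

View pics/ab.png

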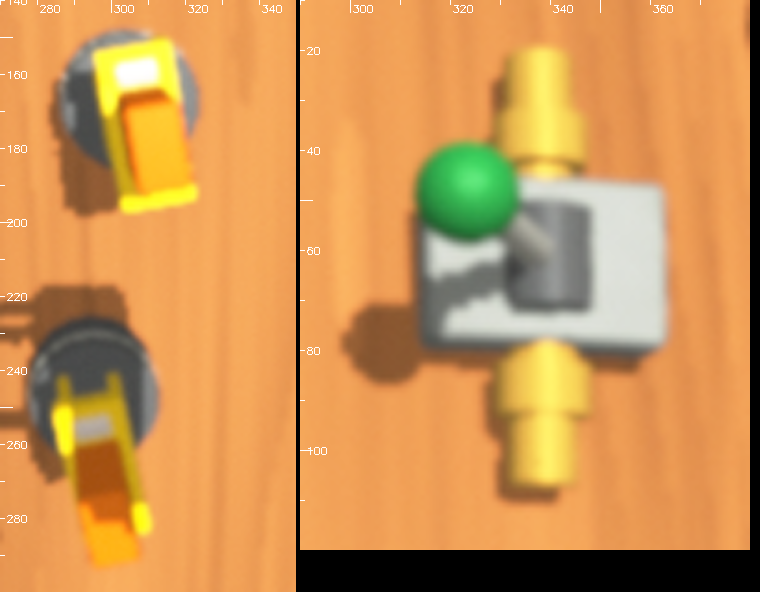

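View pics/c.png

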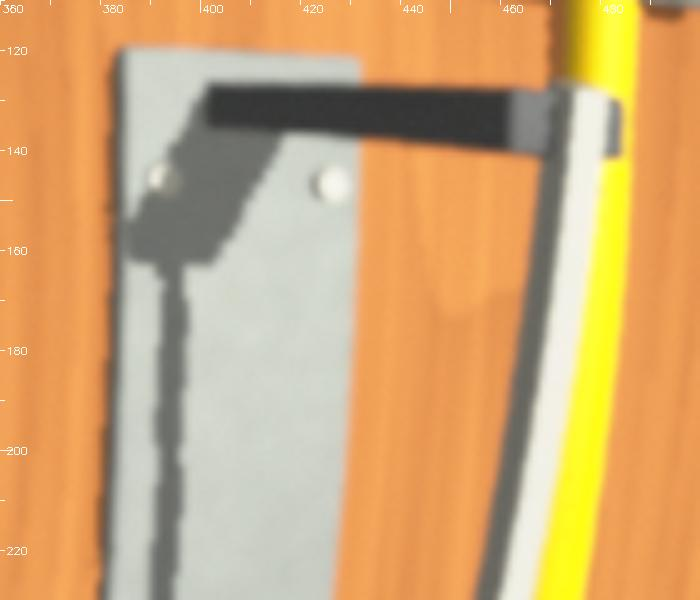

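```bash
cat >> h.py <<'E'
import pickle
def L(n): return pickle.load(open(f"pics/{n}.pkl","rb"))
def fitpose(obs,p0,fz=True):
    """obs: list of (cal,name,(local xyz),(u,v)); fit x,y,yaw(,z)"""
    def f(q):
        c,s=np.cos(q[2]),np.sin(q[2]);r=[]
        for k,n,l,uv in obs:
            P=[q[0]+c*l[0]-s*l[1],q[1]+s*l[0]+c*l[1],l[2]+(0 if fz else q[3])]
            r+=list(proj(k,n,P)-uv)
        return r
    o=least_squares(f,p0,loss="soft_l1");return o.x,np.round(np.array(f(o.x)).reshape(-1,2),1)
E
python3 - <<'E'
from h import *
np.set_printoptions(precision=4,suppress=True)
c=L("w1")
# corner order: (-x,+y),(+x,+y),(+x,-y),(-x,-y)
bt=[(-.008,.013,.149),(.008,.013,.149),(.008,-.013,.149),(-.008,-.013,.149)]
sd=[(-.012,.026,.105),(.012,.026,.105),(.012,-.026,.105),(-.012,-.026,.105)]
ob=[(303.5,168.1),(318.1,166.5),(321.9,190.8),(307.3,192.7)]
os=[(295.4,154.1),(315.9,150.5),(323.2,190.8),(302.7,197.3)]
obs=[(c,"wrist",l,np.array(u)) for l,u in zip(bt+sd,ob+os)]
for fz in(1,0):
    q,r=fitpose(obs,[.48,.198,0] if fz else [.48,.198,0,0],fz);print(q,np.degrees(q[2]));print(r.tolist())
s=K("scene");
print(tri((c,"wrist",323,48),(s,"scene",378.5,198)))
kz=.0918
# valve base top corners z=.025
pts=[(313.5,45.5),(362.5,47),(361.5,79),(314,80)]
print([plane(c,"wrist",*u,.025)[:2] for u in pts])
# valve measured from crop
print(plane(c,"wrist",323.5,48,.092))
# bar: left/right top edges at far end & mid, base plate corners z .012
print([plane(c,"wrist",*u,.012) for u in [(383,119.5),(432,121.5)]])
print(tri((c,"wrist",480,128),(s,"scene",363,202)))
for u,v in [(472.5,230),(478.5,140)]: print(plane(c,"wrist",u,v,.19))
E
```

```text
[0.48   0.2027 0.1442] 8.260895228956276
[[-0.3, 0.6], [0.3, -0.5], [0.4, -0.4], [0.0, 0.3], [-0.0, -0.4], [-0.2, -0.3], [-0.4, 2.7], [0.2, -0.3]]
[ 0.4803  0.2022  0.145  -0.0039] 8.307494302544931
[[-0.3, 0.6], [0.2, -0.4], [0.3, -0.6], [0.1, 0.1], [0.1, -0.1], [-0.2, -0.0], [-0.5, 2.5], [0.3, -0.6]]
(array([0.5018, 0.3518, 0.0947]), np.float64(0.0017836379770767453))
[array([0.4984, 0.375 ]), array([0.5688, 0.3744]), array([0.5649, 0.3264]), array([0.497 , 0.3243])]
[0.5031 0.3543 0.092 ]
[array([0.5994, 0.2687, 0.012 ]), array([0.6808, 0.2684, 0.012 ])]
(array([0.6428, 0.2562, 0.1994]), np.float64(0.003813731051645852))
[0.6499 0.1525 0.19  ]
[0.6488 0.2477 0.19  ]
```

```bash
python3 - <<'E'
from h import *
plan([(0.55,-0.16,0.41,0)],100)
E
```

```text
t 1.57 p [0.4466 0.1879 0.4002] yaw -1.92 tilt z [-0.0037 -0.0055 -1.    ] F [-0.1  0.5  0.7] gap 1.002
[[[-4.92, 1.64, -0.14], -0.005, 100], [[-4.92, 1.62, -0.14], -0.005, 100], [[-4.93, 1.59, -0.14], -0.005, 100], [[-4.94, 1.57, -0.14], -0.005, 100], [[-4.95, 1.55, -0.14], -0.005, 100], [[-4.96, 1.52, -0.14], -0.004, 100], [[-4.96, 1.5, -0.14], -0.005, 100]]
```

Emit:
{"name": "play_rows", "arguments": {"moves": [[[-4.92,1.6,-0.14],-0.005,100],[[-4.92,1.6,-0.14],-0.005,100],[[-4.93,1.6,-0.14],-0.005,100],[[-4.94,1.57,-0.14],-0.005,100],[[-4.95,1.55,-0.14],-0.005,100],[[-4.96,1.52,-0.14],-0.005,100],[[-4.96,1.5,-0.14],-0.005,100],[[0,0,0],0,100]]}}

```text
time: 2.58
tcp_pos: [0.557, -0.1555, 0.4084]
eef_rot: [[-0.032, 0.999, -0.006], [0.999, 0.032, -0.0], [0.0, -0.006, -1.0]]
force: [0.5, 0.8, -0.0]
finger_gap: 0.997
```

```bash
python3 snap.py w2; python3 -c "
from h import *
crop('pics/w2.png','pics/w2b.png',0,0,560,420,1.42)"
```

```text
t 2.62 p [ 0.5567 -0.154   0.4085] yaw 1.95 tilt z [-6.e-03  4.e-04 -1.e+00] F [ 0.1 -0.2 -0.1] gap 1.001
```

View pics/w2b.png

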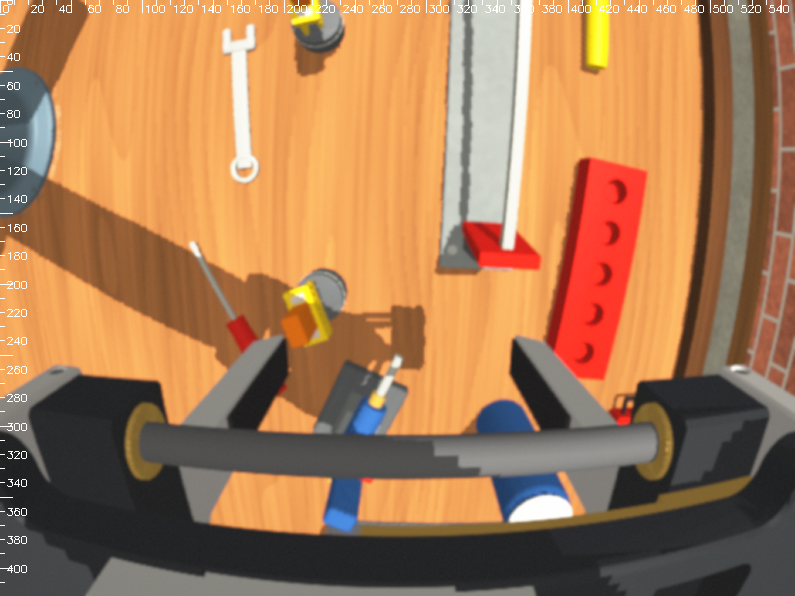

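```bash
python3 -c "
from h import *
crop('pics/w2.png','pics/a.png',300,100,90,100,6)
crop('pics/w2.png','pics/b.png',190,180,70,75,8)
crop('pics/w2.png','pics/c.png',210,240,100,140,4.2)"
```

```text
(no output)
```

View pics/a.png

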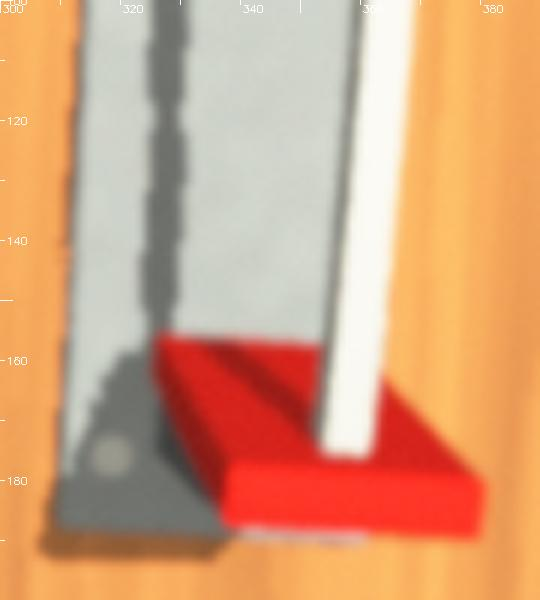

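View pics/b.png

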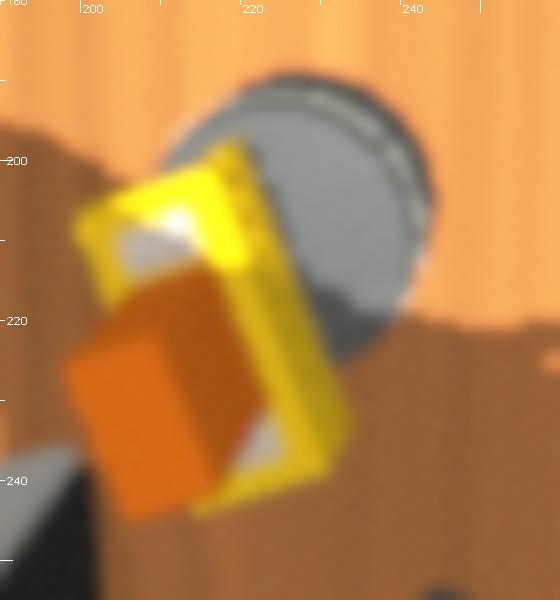

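View pics/c.png

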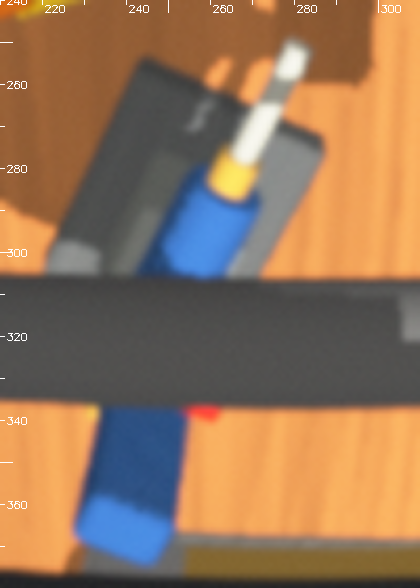

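```bash
python3 - <<'E'
from h import *
np.set_printoptions(precision=4,suppress=True)
c1,c2=L("w1"),L("w2");s=K("scene");d=K("side")
t=np.tan(np.radians(8))
def onbar(c,u,v,y0=-.145):
    z=.16
    for _ in range(20):
        p=plane(c,"wrist",u,v,z);z=.145+(p[1]-y0)*t
    return p
for c,l in((c2,[(353,175.3),(361.8,176),(356.5,140),(365.3,140),(360.3,100),(368.8,100)]),(c1,[(474,140),(480.4,140),(460,230),(467,230)])):
    P=[onbar(c,*u) for u in l]
    for a,b in zip(P[::2],P[1::2]): print((a+b)/2,"w",b[0]-a[0])
print("stop top",[plane(c2,"wrist",*u,.159)[:2] for u in [(338,177.5),(380.5,181),(337.5,188),(379.5,190)]])
print("stop bottom",[plane(c2,"wrist",*u,.047)[:2] for u in [(326,157)]])
print("base low",[plane(c2,"wrist",*u,.012)[:2] for u in [(309.5,188)]])
# tri knob & bar low end with scene
print("stop corner tri",tri((c2,"wrist",380.5,181),(s,"scene",224.5,231)) , tri((c2,"wrist",338,177.5),(s,"scene",223.5,220.5)))
bt=[(-.008,.013,.149),(.008,.013,.149),(.008,-.013,.149),(-.008,-.013,.149)]
sd=[(-.012,.026,.105),(.012,.026,.105),(.012,-.026,.105),(-.012,-.026,.105)]
ob=[(198,225.5),(210,222),(217.5,241.5),(206,245)]
os=[(199.5,208),(216.5,200.5),(231,238.5),(214,244.5)]
obs=[(c2,"wrist",l,np.array(u)) for l,u in zip(bt+sd,ob+os)]
for fz in(1,0):
    q,r=fitpose(obs,[.48,-.198,0] if fz else [.48,-.198,0,0],fz);print("A",q,np.degrees(q[2]));print(r.tolist())
# socket centre check: bottom
# gun foot corners z top unknown
print("gun foot",[plane(c2,"wrist",*u,.012)[:2] for u in [(244,253.5),(286.5,273)]])
print("nozzle",plane(c2,"wrist",282,251,.086), "body", plane(c2,"wrist",266,281,.086))
print("handle top",[plane(c2,"wrist",*u,.207)[:2] for u in [(231.5,358),(253.5,365),(226,367.5),(246.5,374)]])
E
```

```text
[ 0.6372 -0.1306  0.147 ] w 0.009908204301657508
[ 0.6373 -0.0918  0.1525] w 0.009559131521478359
[ 0.6378 -0.0498  0.1584] w 0.009044896814135117
[0.6402 0.2479 0.2002] w 0.007970790523595395
[0.6399 0.152  0.1867] w 0.009361086234982663
stop top [array([ 0.6137, -0.132 ]), array([ 0.6602, -0.1335]), array([ 0.6139, -0.1431]), array([ 0.66  , -0.1432])]
stop bottom [array([ 0.6153, -0.1196])]
base low [array([ 0.5978, -0.1696])]
stop corner tri (array([ 0.6602, -0.1337,  0.159 ]), np.float64(0.00023780725012725044)) (array([ 0.6139, -0.1333,  0.1575]), np.float64(0.0010385221317287415))
A [ 0.4745 -0.2014  0.357 ] 20.451754356394517
[[-0.9, -0.1], [-0.1, -0.9], [0.8, 0.6], [-0.4, 1.2], [-0.3, -1.3], [0.2, 0.2], [0.5, 0.4], [0.3, -0.2]]
A [ 0.4715 -0.2058  0.3589 -0.0138] 20.56171855265535
[[-0.4, 0.0], [-0.1, -0.6], [0.6, 0.1], [-0.1, 0.5], [0.1, -0.4], [-0.1, 1.2], [-0.2, 0.0], [0.2, -0.7]]
gun foot [array([ 0.5001, -0.2778]), array([ 0.5686, -0.3091])]
nozzle [ 0.5592 -0.2427  0.086 ] body [ 0.5387 -0.288   0.086 ]
handle top [array([ 0.5064, -0.3275]), array([ 0.5309, -0.3361]), array([ 0.4994, -0.3428]), array([ 0.5227, -0.3509])]
```

```bash
python3 - <<'E'
from h import *
plan([(0.4745,-0.2014,0.30,20.5),(0.4745,-0.2014,0.30,20.5)],100)
E
```

```text
t 2.62 p [ 0.5567 -0.154   0.4085] yaw 1.95 tilt z [-6.e-03  4.e-04 -1.e+00] F [ 0.1 -0.2 -0.1] gap 1.001
[[[-1.48, -2.79, 3.62], -0.108, 100], [[-1.18, -2.94, 3.61], -0.108, 100], [[-0.85, -3.04, 3.62], -0.108, 100]]
[[[0.0, 0.0, 0.0], 0.0, 100]]
```

Emit:
{"name": "play_rows", "arguments": {"moves": [[[-1.5,-2.8,3.6],-0.11,100],[[-1.2,-2.95,3.6],-0.11,100],[[-0.85,-3.0,3.6],-0.11,100],[[0,0,0],0,100],[[0,0,0],0,100]]}}

```text
time: 3.25
tcp_pos: [0.4751, -0.1931, 0.2999]
eef_rot: [[-0.379, 0.925, -0.002], [0.925, 0.379, 0.001], [0.002, -0.001, -1.0]]
force: [0.8, -0.0, 0.2]
finger_gap: 0.996
```

```bash
python3 snap.py w3; python3 - <<'E'
from h import *
c=L("w3");print([np.round(proj(c,"wrist",p),1) for p in [(0.4745,-.2014,.149),(.474,-.2017,.105)]])
plan([(0.4745,-0.2014,0.208,20.5,.04)],100)
crop('pics/w3.png','pics/a.png',180,150,200,180,3.3)
E
```

```text
t 3.3 p [ 0.4751 -0.193   0.2997] yaw 22.3 tilt z [-0.0021  0.0016 -1.    ] F [ 0.7  0.6 -0.4] gap 0.999
[array([276.8, 234.8]), array([276.8, 219.4])]
t 3.3 p [ 0.4751 -0.193   0.2997] yaw 22.3 tilt z [-0.0021  0.0016 -1.    ] F [ 0.7  0.6 -0.4] gap 0.999
[[[-0.25, -0.12, 3.06], 0.01, 100], [[-0.25, -0.12, 3.05], 0.011, 100], [[-0.26, -0.12, 3.06], 0.01, 100]]
```

View pics/a.png

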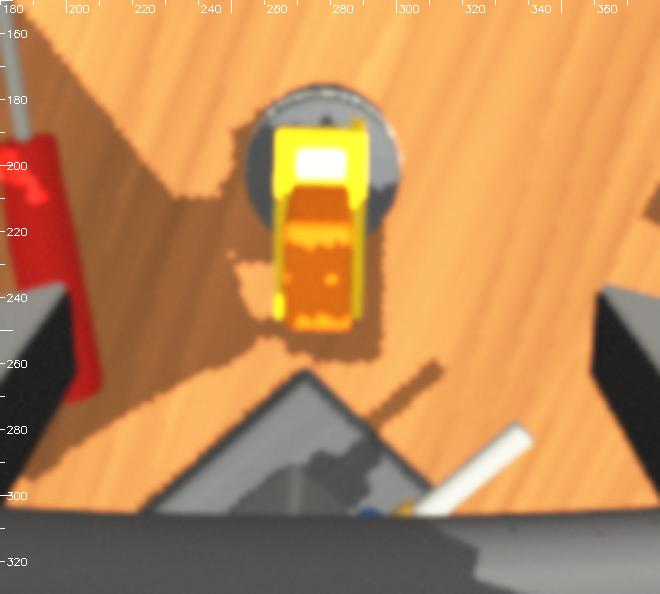

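Emit:
{"name": "play_rows", "arguments": {"moves": [[[-0.25,-0.1,3.05],0.0,100],[[-0.25,-0.1,3.05],0.0,100],[[-0.25,-0.1,3.05],0,100],[[0,0,0],0,100],[[0,0,0],0,100]]}}

```text
time: 3.92
tcp_pos: [0.4836, -0.2002, 0.2162]
eef_rot: [[-0.384, 0.923, 0.013], [0.923, 0.384, -0.008], [-0.012, 0.009, -1.0]]
force: [0.2, -0.2, 0.3]
finger_gap: 1.001
```

```bash
python3 -c "
from h import *
stt()"
```

```text
t 3.92 p [ 0.4836 -0.2002  0.2162] yaw 22.58 tilt z [ 0.0134 -0.0076 -0.9999] F [ 0.2 -0.2  0.3] gap 1.001
```

```bash
cat >> h.py <<'E'
def go(x,y,z,yaw=None,hand=100,n=1):
    """total shift expressed in actual tool axes, split in n rows"""
    st=manip.read_state();R=st["eef_rot"];d=R.T@(np.array([x,y,z])-st["tcp_pos"])*100/n
    a=yawof(R);tu=0 if yaw is None else -np.radians((yaw-a+180)%360-180)/n
    print([[ [round(float(v),2)+0 for v in d],round(float(tu),3),hand]],"x",n)
E
python3 -c "
from h import *
go(.4745,-.2014,.208,None,100,2)"
```

```text
[[[0.12, -0.45, 0.4], 0.0, 100]] x 2
```

Emit:
{"name": "play_rows", "arguments": {"moves": [[[0.12,-0.45,0.4],0,100],[[0.12,-0.45,0.4],0,100],[[0,0,0],0,100],[[0,0,0],0,100]]}}

```text
time: 4.42
tcp_pos: [0.4753, -0.2022, 0.2113]
eef_rot: [[-0.384, 0.923, 0.018], [0.923, 0.384, -0.011], [-0.017, 0.013, -1.0]]
force: [-0.6, 0.5, 0.7]
finger_gap: 1.001
```

```bash
python3 -c "
from h import *
stt();go(.4745,-.2014,.208,None,100,1)"
```

```text
t 4.42 p [ 0.4753 -0.2022  0.2113] yaw 22.6 tilt z [ 0.0185 -0.0112 -0.9998] F [-0.6  0.5  0.7] gap 1.001
[[[0.11, -0.05, 0.32], 0.0, 100]] x 1
```

Emit:
{"name": "play_rows", "arguments": {"moves": [[[0.1,-0.1,0.2],0,100],[[0,0,0],0,0],[[0,0,0],0,0],[[0,0,0],0,0],[[0,0,0],0,0],[[0,0,0],0,0],[[0,0,0],0,0],[[0,0,0],0,0]]}}

```text
time: 5.42
tcp_pos: [0.4741, -0.2017, 0.2092]
eef_rot: [[-0.384, 0.923, 0.019], [0.923, 0.384, -0.011], [-0.018, 0.013, -1.0]]
force: [-0.0, -0.3, -0.4]
finger_gap: 0.29
```

```bash
python3 -c "
from h import *
stt()"
```

```text
t 5.42 p [ 0.4741 -0.2017  0.2092] yaw 22.59 tilt z [ 0.0187 -0.0112 -0.9998] F [-0.  -0.3 -0.4] gap 0.29
```

Emit:
{"name": "play_rows", "arguments": {"moves": [[[0,0,0],0,0],[[0,0,0],0,0],[[0,0,0],0,0],[[0,0,-1],0,0],[[0,0,-2.5],0,0],[[0,0,-2.5],0,0],[[0,0,-2.5],0,0],[[0,0,-1],0,0],[[0,0,0],0,0]]}}

```text
time: 6.55
tcp_pos: [0.4711, -0.1992, 0.3053]
eef_rot: [[-0.384, 0.923, 0.015], [0.923, 0.384, -0.007], [-0.012, 0.011, -1.0]]
force: [0.5, -0.2, -3.0]
finger_gap: 0.17
```

```bash
python3 -c "
from h import *
plan([(.54,-.02,.306,-.5,.035)],0)"
```

```text
t 6.55 p [ 0.4711 -0.1992  0.3053] yaw 22.58 tilt z [ 0.0152 -0.007  -0.9999] F [ 0.5 -0.2 -3. ] gap 0.17
[[[2.32, 2.21, -0.01], 0.067, 0], [[2.46, 2.05, -0.01], 0.067, 0], [[2.59, 1.88, -0.01], 0.067, 0], [[2.71, 1.7, -0.01], 0.067, 0], [[2.82, 1.51, -0.02], 0.067, 0], [[2.91, 1.32, -0.01], 0.068, 0]]
```

Emit:
{"name": "play_rows", "arguments": {"moves": [[[2.3,2.2,0],0.067,0],[[2.45,2.05,0],0.067,0],[[2.6,1.9,0],0.067,0],[[2.7,1.7,0],0.067,0],[[2.8,1.5,0],0.067,0],[[2.9,1.3,0],0.067,0],[[0,0,0],0,0],[[0,0,0],0,0]]}}

```text
time: 7.55
tcp_pos: [0.5391, -0.015, 0.2934]
eef_rot: [[0.023, 1.0, -0.001], [1.0, -0.023, -0.001], [-0.001, -0.001, -1.0]]
force: [-0.8, 0.2, -2.2]
finger_gap: 0.165
```

```bash
python3 -c "
from h import *
go(.56,-.02,.306,-.5,0,1)
cv2.imwrite('pics/side1.png',manip.capture('side'));cv2.imwrite('pics/scene1.png',manip.capture('scene'))
crop('pics/side1.png','pics/a.png',220,130,140,150,4)
"; python3 snap.py w4
```

```text
[[[-0.46, 2.1, -1.26], -0.014, 0]] x 1
t 7.7 p [ 0.5393 -0.0155  0.2941] yaw -1.38 tilt z [-2.e-04 -9.e-04 -1.e+00] F [ 0.1 -0.8 -2.6] gap 0.167
```

View pics/a.png

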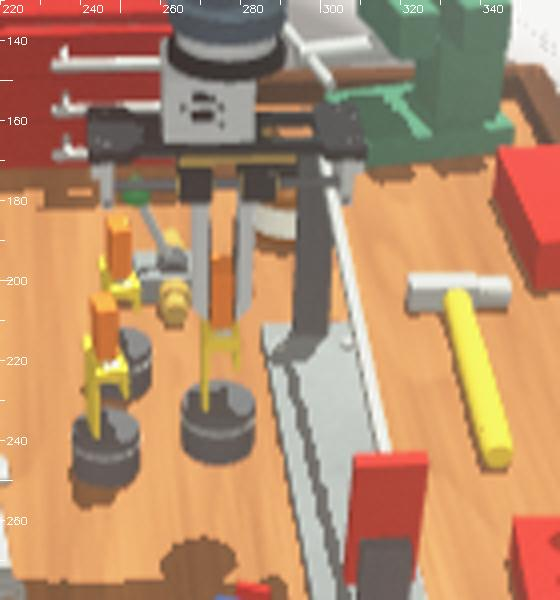

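View pics/w4.png

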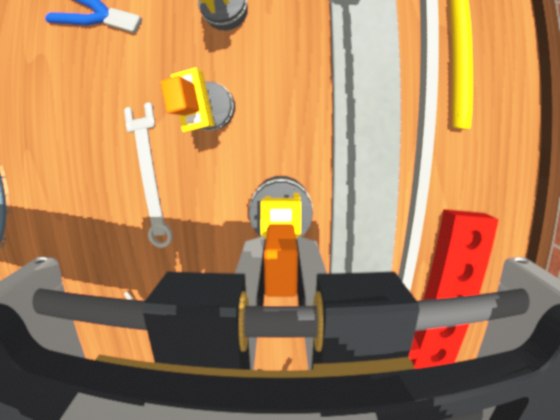

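View pics/scene1.png

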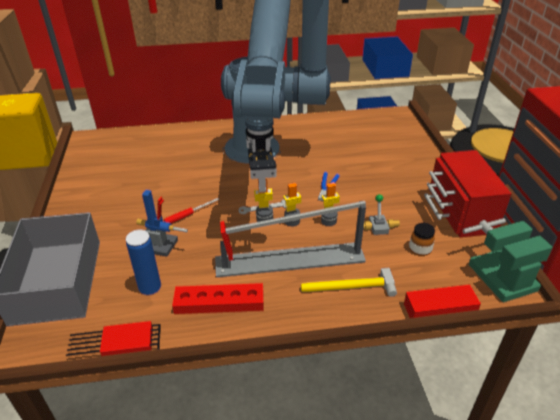

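Emit:
{"name": "play_rows", "arguments": {"moves": [[[-0.4,1.5,-1.4],-0.014,0],[[0,1.5,-0.3],0,0],[[0,0,0],0,0],[[0,0,0],0,0]]}}

```text
time: 8.2
tcp_pos: [0.5687, -0.0228, 0.3111]
eef_rot: [[0.013, 1.0, -0.001], [1.0, -0.013, -0.001], [-0.001, -0.001, -1.0]]
force: [0.4, -1.1, -3.3]
finger_gap: 0.171
```

```bash
python3 -c "
from h import *
stt();go(.638,-.02,.306,-.5,0,4)"
```

```text
t 8.2 p [ 0.5687 -0.0228  0.3111] yaw -0.76 tilt z [-0.0013 -0.0012 -1.    ] F [ 0.4 -1.1 -3.3] gap 0.171
[[[0.09, 1.73, 0.13], -0.001, 0]] x 4
```

Emit:
{"name": "play_rows", "arguments": {"moves": [[[0,0.5,0.4],0,0],[[0.1,1.5,0],0,0],[[0,0,0],0,0]]}}

```text
time: 8.57
tcp_pos: [0.5892, -0.0222, 0.3062]
eef_rot: [[0.014, 1.0, -0.002], [1.0, -0.014, -0.001], [-0.001, -0.002, -1.0]]
force: [1.0, 0.1, -2.4]
finger_gap: 0.169
```

```bash
python3 -c "
from h import *
stt();go(.638,-.02,.304,-.5,0,3)"
```

```text
t 8.57 p [ 0.5892 -0.0222  0.3062] yaw -0.78 tilt z [-0.0021 -0.001  -1.    ] F [ 1.   0.1 -2.4] gap 0.169
[[[0.09, 1.63, 0.07], -0.002, 0]] x 3
```

Emit:
{"name": "play_rows", "arguments": {"moves": [[[0.1,1.6,0],0,0],[[0.1,1.6,0],0,0],[[0,1.6,0],0,0],[[0,0,0],0,0],[[0,0,0],0,0]]}}

```text
time: 9.2
tcp_pos: [0.6382, -0.0202, 0.305]
eef_rot: [[0.012, 1.0, -0.005], [1.0, -0.012, -0.001], [-0.001, -0.005, -1.0]]
force: [-0.0, -1.0, -2.8]
finger_gap: 0.169
```

```bash
python3 snap.py w5;python3 -c "
from h import *
go(.638,-.02,.304,-.5,0,1)
cv2.imwrite('pics/side1.png',manip.capture('side'))
crop('pics/side1.png','pics/a.png',260,130,100,140,4.2)
crop('pics/w5.png','pics/b.png',200,150,160,150,4.2)
"
```

```text
t 9.25 p [ 0.6382 -0.0202  0.3051] yaw -0.72 tilt z [-5.1e-03 -7.0e-04 -1.0e+00] F [-0.1  0.4 -3.2] gap 0.167
[[[0.02, -0.02, 0.11], -0.004, 0]] x 1
```

View pics/a.png

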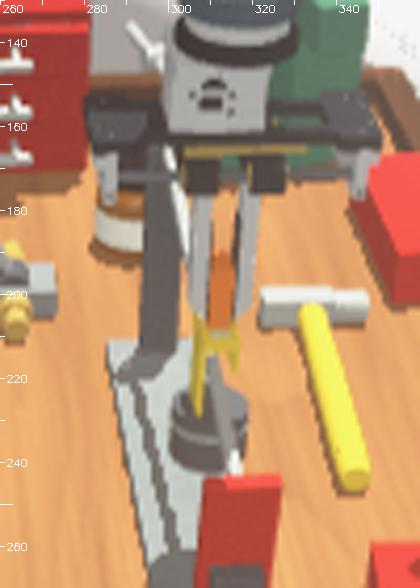

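View pics/b.png

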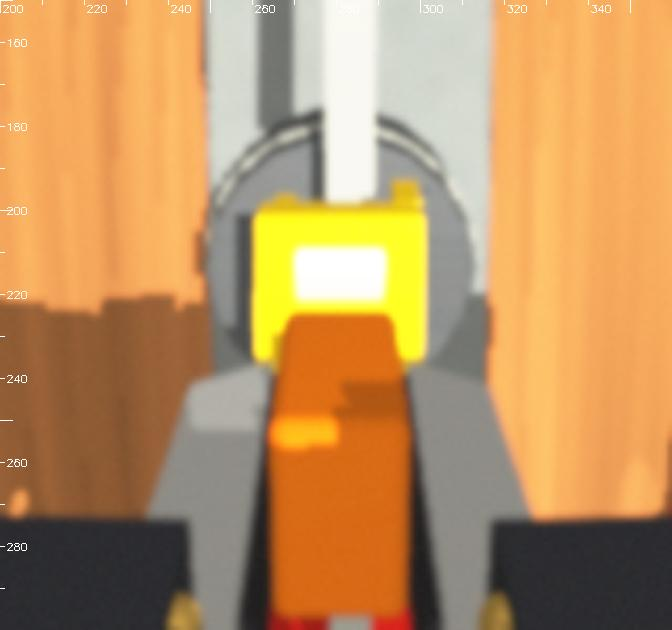

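Emit:
{"name": "play_rows", "arguments": {"moves": [[[0,0.15,0.6],0,0],[[0,0,0.7],0,0],[[0,0,0.7],0,0],[[0,0,0.2],0,0],[[0,0,0],0,0]]}}

```text
time: 9.93
tcp_pos: [0.6386, -0.0202, 0.2811]
eef_rot: [[0.013, 1.0, -0.006], [1.0, -0.013, -0.001], [-0.001, -0.006, -1.0]]
force: [-0.3, -0.5, -2.9]
finger_gap: 0.167
```

```bash
python3 snap.py w6;python3 -c "
from h import *
go(.6396,-.02,.280,-.5,0,1)
cv2.imwrite('pics/side1.png',manip.capture('side'))
crop('pics/side1.png','pics/a.png',260,130,100,140,4.2)
crop('pics/w6.png','pics/b.png',200,150,160,150,4.2)
"
```

```text
t 9.97 p [ 0.6386 -0.0202  0.2811] yaw -0.73 tilt z [-6.3e-03 -5.0e-04 -1.0e+00] F [ 0.1  1.2 -3.1] gap 0.171
[[[0.02, 0.1, 0.11], -0.004, 0]] x 1
```

View pics/a.png

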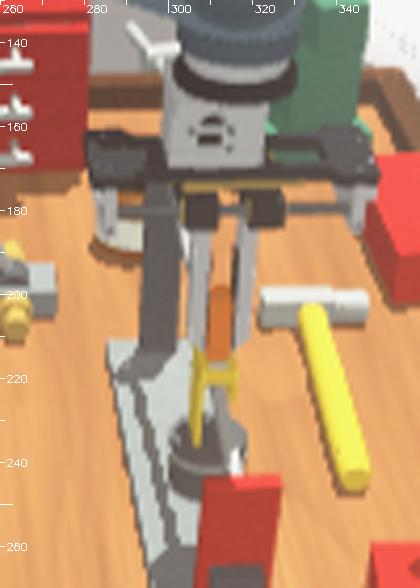

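View pics/b.png

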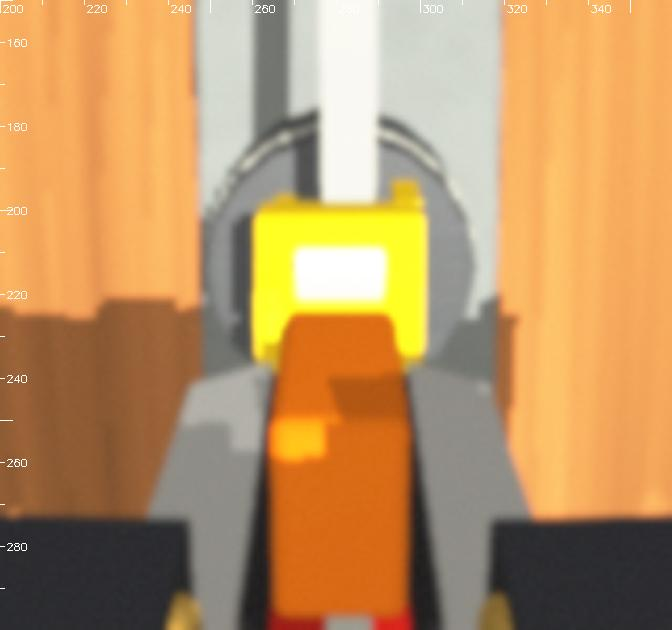

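Emit:
{"name": "play_rows", "arguments": {"moves": [[[0,0.1,0.1],0,0],[[0,0,0],0,60],[[0,0,0],0,60],[[0,0,0],0,60],[[0,0,0],0,60],[[0,0,0],0,60],[[0,0,-1],0,60],[[0,0,-2.5],0,60],[[0,0,-2.5],0,60],[[0,0,-2.5],0,60],[[0,0,-2],0,60]]}}

```text
time: 11.4
tcp_pos: [0.6407, -0.0202, 0.3926]
eef_rot: [[0.013, 1.0, -0.002], [1.0, -0.013, -0.001], [-0.001, -0.002, -1.0]]
force: [0.4, 0.8, -0.0]
finger_gap: 0.599
```

```bash
python3 -c "
from h import *
plan([(.53,.12,.39,0,.05)],60)
for n in('side','scene'): cv2.imwrite(f'pics/{n}2.png',manip.capture(n))
crop('pics/side2.png','pics/a.png',220,150,140,140,4)
crop('pics/scene2.png','pics/b.png',200,160,200,120,3.8)
"
```

```text
t 11.4 p [ 0.6407 -0.0202  0.3926] yaw -0.73 tilt z [-0.0021 -0.0013 -1.    ] F [ 0.4  0.8 -0. ] gap 0.599
[[[3.47, -2.81, 0.06], -0.003, 60], [[3.48, -2.8, 0.07], -0.003, 60], [[3.48, -2.79, 0.06], -0.003, 60], [[3.5, -2.79, 0.07], -0.004, 60]]
```

View pics/a.png

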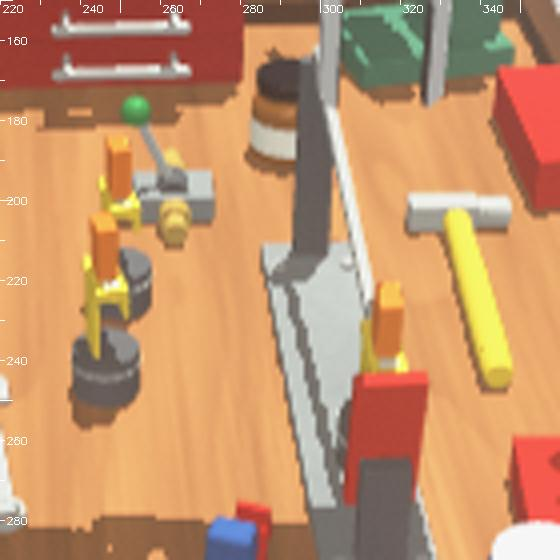

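View pics/b.png

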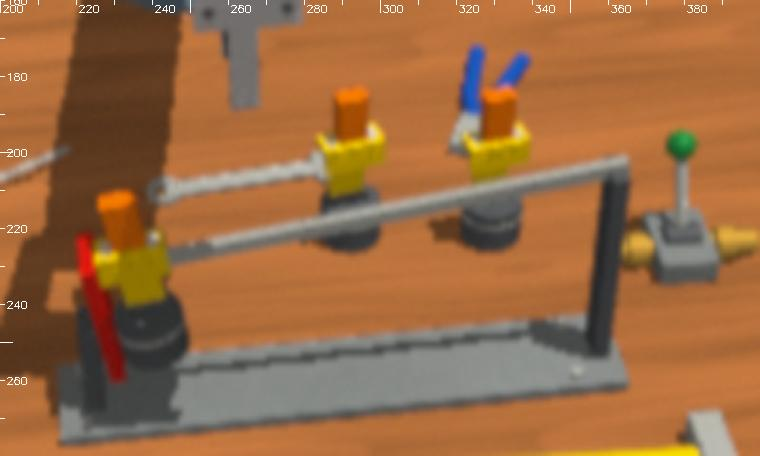

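```bash
python3 -c "
from h import *
plan([(.465,.075,.31,10,.045)],100)"
```

```text
t 11.5 p [ 0.6414 -0.0203  0.3943] yaw -0.73 tilt z [ 0.0021 -0.0022 -1.    ] F [-0.2 -0.1  0.6] gap 0.601
[[[1.86, -3.55, 1.69], -0.037, 100], [[1.99, -3.48, 1.69], -0.038, 100], [[2.12, -3.4, 1.68], -0.037, 100], [[2.25, -3.32, 1.69], -0.038, 100], [[2.37, -3.24, 1.68], -0.037, 100]]
```

Emit:
{"name": "play_rows", "arguments": {"moves": [[[1.9,-3.6,1.5],-0.037,100],[[2.0,-3.5,1.5],-0.037,100],[[2.1,-3.4,1.7],-0.037,100],[[2.25,-3.3,1.7],-0.037,100],[[2.4,-3.2,1.7],-0.037,100],[[0,0,0],0,100],[[0,0,0],0,100]]}}

```text
time: 12.38
tcp_pos: [0.4581, 0.0774, 0.3045]
eef_rot: [[-0.176, 0.984, -0.005], [0.984, 0.176, -0.001], [-0.001, -0.006, -1.0]]
force: [-0.8, -0.6, 0.5]
finger_gap: 1.0
```

```bash
python3 snap.py w7;python3 -c "
from h import *
crop('pics/w7.png','pics/b.png',190,140,180,160,4)
"
```

```text
t 12.43 p [0.4581 0.0773 0.3044] yaw 10.13 tilt z [-0.0059 -0.0014 -1.    ] F [-0.   0.1  0.1] gap 1.001
```

View pics/b.png

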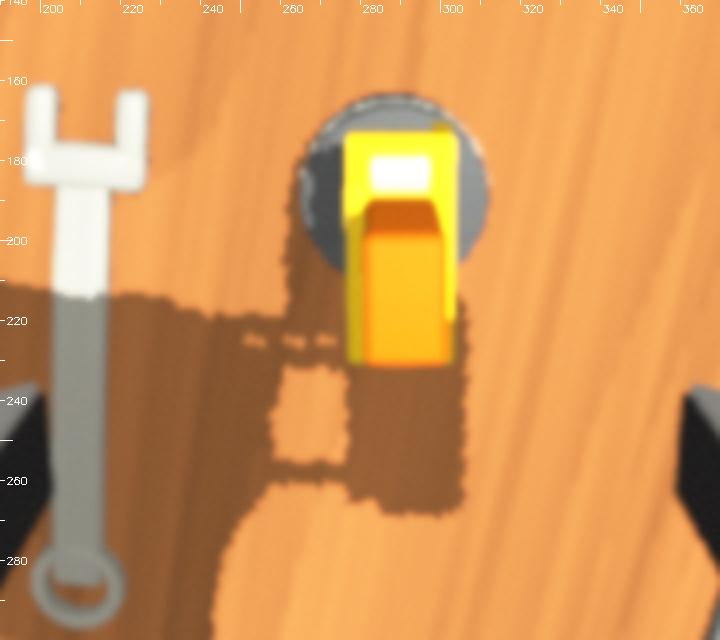

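```bash
python3 -c "
from h import *
c=L('w7')
p=plane(c,'wrist',290.8,215,.149);print(p)
bt=[(-.008,.013,.149),(.008,.013,.149),(.008,-.013,.149),(-.008,-.013,.149)]
ob=[(280.5,198.5),(299.5,198.5),(301.3,230.5),(281.5,231)]
sd=[(-.012,.026,.105),(.012,.026,.105)];os=[(276,173),(304.5,174)]
obs=[(c,'wrist',l,np.array(u)) for l,u in zip(bt+sd,ob+os)]
for fz in(1,0):
    q,r=fitpose(obs,[.465,.078,0.17] if fz else [.465,.078,.17,0],fz);print('B',q,np.degrees(q[2]));print(r.tolist())
go(p[0],p[1],.209,10,100,4)
"
```

```text
[0.46319393 0.08455593 0.149     ]
B [0.46345071 0.08459065 0.17994456] 10.31006375780002
[[-0.0, -0.4], [2.4, -0.4], [0.2, 0.9], [-0.9, 0.5], [0.1, 0.2], [-0.8, -0.8]]
B [ 0.46377588  0.08342072  0.18463702 -0.00536365] 10.578921840553576
[[0.1, -0.2], [2.1, -0.3], [0.0, 0.3], [-0.6, -0.1], [0.2, 0.9], [-1.2, -0.3]]
[[[0.16, 0.17, 2.38], 0.001, 100]] x 4
```

Emit:
{"name": "play_rows", "arguments": {"moves": [[[0.15,0.1,2.4],0,100],[[0.15,0,2.4],0,100],[[0.15,0,2.4],0,100],[[0.15,0,1.5],0,100],[[0,0,0],0,100],[[0,0,0],0,100]]}}

```text
time: 13.18
tcp_pos: [0.4651, 0.0805, 0.2195]
eef_rot: [[-0.171, 0.985, 0.003], [0.985, 0.171, -0.002], [-0.003, 0.003, -1.0]]
force: [0.7, -0.2, -0.1]
finger_gap: 0.998
```

```bash
python3 -c "
from h import *
stt();go(.4634,.0845,.209,None,100,2)"
```

```text
t 13.18 p [0.4651 0.0805 0.2195] yaw 9.82 tilt z [ 0.0032 -0.0024 -1.    ] F [ 0.7 -0.2 -0.1] gap 0.998
[[[0.21, -0.05, 0.52], 0.0, 100]] x 2
```

Emit:
{"name": "play_rows", "arguments": {"moves": [[[0.25,-0.1,0.55],0,100],[[0.25,-0.1,0.55],0,80],[[0,0,0],0,60],[[0,0,0],0,40],[[0,0,0],0,40],[[0,0,0],0,40],[[0,0,0],0,40]]}}

```text
time: 14.05
tcp_pos: [0.4632, 0.0853, 0.2099]
eef_rot: [[-0.171, 0.985, 0.007], [0.985, 0.171, -0.003], [-0.004, 0.007, -1.0]]
force: [0.1, 0.3, -1.1]
finger_gap: 0.412
```

```bash
python3 snap.py w8;python3 -c "
from h import *
go(.4634,.0845,.209,None,100,1)
crop('pics/w8.png','pics/b.png',190,140,180,160,4)
"
```

```text
t 14.1 p [0.4632 0.0853 0.2099] yaw 9.83 tilt z [ 0.0073 -0.0027 -1.    ] F [-0.1 -0.3  0.1] gap 0.404
[[[-0.08, 0.01, 0.09], 0.0, 100]] x 1
```

View pics/b.png

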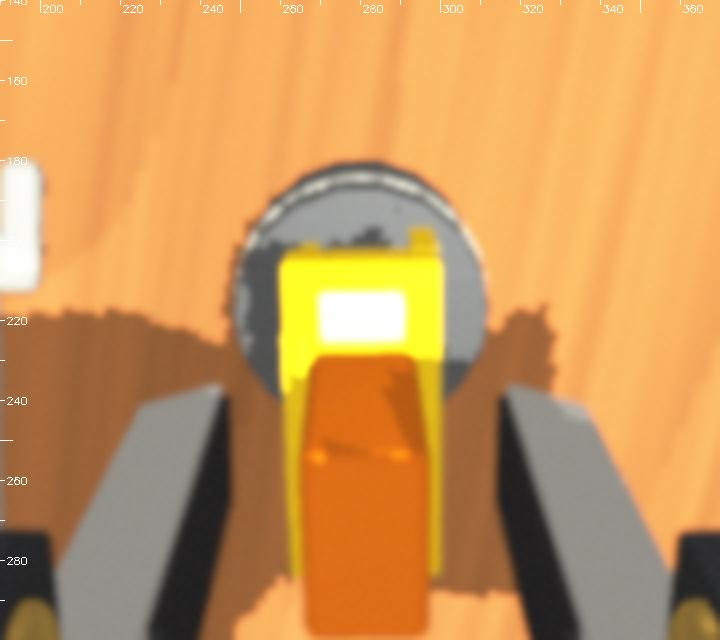

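Emit:
{"name": "play_rows", "arguments": {"moves": [[[0,0,0],0,0],[[0,0,0],0,0],[[0,0,0],0,0],[[0,0,0],0,0],[[0,0,0],0,0],[[0,0,-1],0,0],[[0,0,-2.5],0,0],[[0,0,-2.5],0,0],[[0,0,-2.5],0,0],[[0,0,-2.0],0,0],[[0,0,0],0,0]]}}

```text
time: 15.48
tcp_pos: [0.4606, 0.0858, 0.3169]
eef_rot: [[-0.171, 0.985, 0.002], [0.985, 0.171, -0.002], [-0.002, 0.001, -1.0]]
force: [-0.3, 0.6, -3.5]
finger_gap: 0.169
```

```bash
python3 -c "
from h import *
plan([(.58,.05,.316,-.6,.03)],0)"
```

```text
t 15.47 p [0.4606 0.0858 0.3169] yaw 9.83 tilt z [ 0.0018 -0.002  -1.    ] F [-0.3  0.6 -3.5] gap 0.169
[[[-1.11, 2.23, 0.02], 0.036, 0], [[-1.03, 2.27, 0.02], 0.036, 0], [[-0.95, 2.31, 0.02], 0.037, 0], [[-0.87, 2.34, 0.02], 0.036, 0], [[-0.78, 2.36, 0.01], 0.037, 0]]
```

Emit:
{"name": "play_rows", "arguments": {"moves": [[[-1.1,2.2,0],0.036,0],[[-1.0,2.3,0],0.036,0],[[-0.95,2.3,0],0.037,0],[[-0.9,2.3,0],0.036,0],[[-0.8,2.4,0],0.036,0],[[0,0,0],0,0],[[0,0,0],0,0]]}}

```text
time: 16.35
tcp_pos: [0.5788, 0.0493, 0.3066]
eef_rot: [[0.014, 1.0, -0.014], [1.0, -0.014, 0.0], [0.0, -0.014, -1.0]]
force: [0.2, -0.4, -2.9]
finger_gap: 0.17
```

```bash
python3 -c "
from h import *
stt();go(.60,.05,.315,-.6,0,1);go(.64,.05,.315,-.6,0,4)"
```

```text
t 16.35 p [0.5788 0.0493 0.3066] yaw -0.82 tilt z [-1.370e-02  3.000e-04 -9.999e-01] F [ 0.2 -0.4 -2.9] gap 0.17
[[[0.1, 2.11, -0.87], -0.004, 0]] x 1
[[[0.04, 1.53, -0.23], -0.001, 0]] x 4
```

Emit:
{"name": "play_rows", "arguments": {"moves": [[[0,0.2,-0.9],0,0],[[0.05,1.5,-0.1],0,0],[[0.05,1.5,-0.1],0,0],[[0,0,0],0,0],[[0,0,0],0,0]]}}

```text
time: 16.98
tcp_pos: [0.6118, 0.051, 0.3185]
eef_rot: [[0.013, 1.0, -0.013], [1.0, -0.013, 0.0], [0.0, -0.013, -1.0]]
force: [0.3, 0.2, -3.4]
finger_gap: 0.17
```

```bash
python3 -c "
from h import *
stt();go(.641,.05,.3145,-.6,0,2)"
```

```text
t 16.98 p [0.6118 0.051  0.3185] yaw -0.72 tilt z [-1.250e-02  4.000e-04 -9.999e-01] F [ 0.3  0.2 -3.4] gap 0.17
[[[-0.03, 1.47, 0.18], -0.001, 0]] x 2
```

Emit:
{"name": "play_rows", "arguments": {"moves": [[[0,0.2,0.3],0,0],[[0,1.4,0],0,0],[[0,1.4,0],0,0],[[0,0,0],0,0],[[0,0,0],0,0]]}}

```text
time: 17.6
tcp_pos: [0.6436, 0.0506, 0.3144]
eef_rot: [[0.013, 1.0, -0.013], [1.0, -0.013, 0.0], [0.0, -0.013, -1.0]]
force: [0.4, -0.5, -3.4]
finger_gap: 0.167
```

```bash
python3 snap.py w9;python3 -c "
from h import *
go(.641,.05,.291,-.6,0,3)
cv2.imwrite('pics/side1.png',manip.capture('side'))
crop('pics/side1.png','pics/a.png',260,130,100,140,4.2)
crop('pics/w9.png','pics/b.png',200,150,160,150,4.2)
"
```

```text
t 17.65 p [0.6435 0.0506 0.3145] yaw -0.72 tilt z [-1.290e-02  4.000e-04 -9.999e-01] F [-0.1  0.  -3.7] gap 0.17
[[[-0.02, -0.07, 0.78], -0.001, 0]] x 3
```

View pics/a.png

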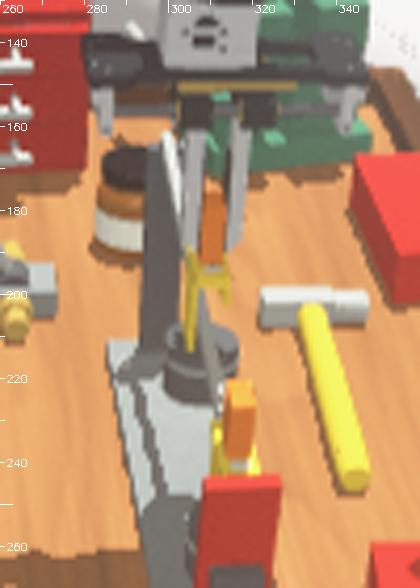

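View pics/b.png

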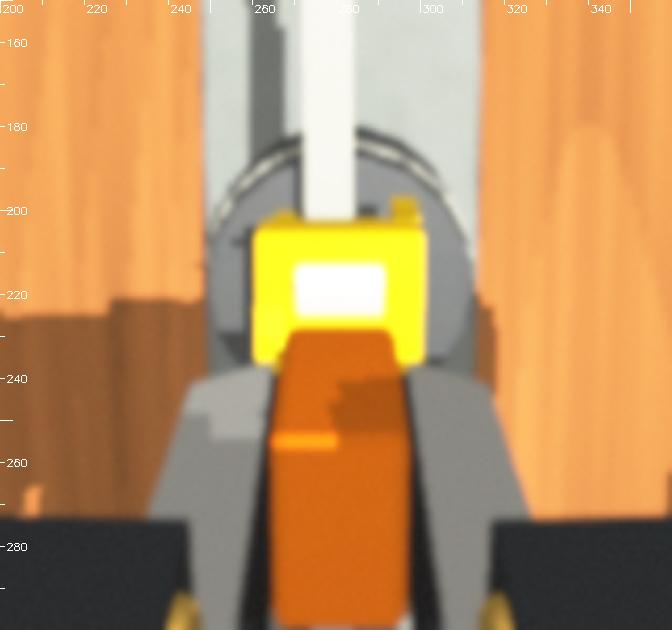

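Emit:
{"name": "play_rows", "arguments": {"moves": [[[0,-0.2,0.6],0,0],[[0,0,0.7],0,0],[[0,0,0.7],0,0],[[0,0,0.2],0,0],[[0,0,0],0,0]]}}

```text
time: 18.32
tcp_pos: [0.6402, 0.0507, 0.2907]
eef_rot: [[0.012, 1.0, -0.014], [1.0, -0.012, 0.0], [0.0, -0.014, -1.0]]
force: [-0.0, -0.8, -2.4]
finger_gap: 0.172
```

```bash
python3 snap.py w10;python3 -c "
from h import *
go(.641,.05,.291,-.6,0,1)
crop('pics/w10.png','pics/b.png',200,150,160,150,4.2)
"
```

```text
t 18.38 p [0.6402 0.0507 0.2908] yaw -0.71 tilt z [-1.380e-02  4.000e-04 -9.999e-01] F [-1.4 -0.  -2.3] gap 0.166
[[[-0.07, 0.08, -0.02], -0.002, 0]] x 1
```

View pics/b.png

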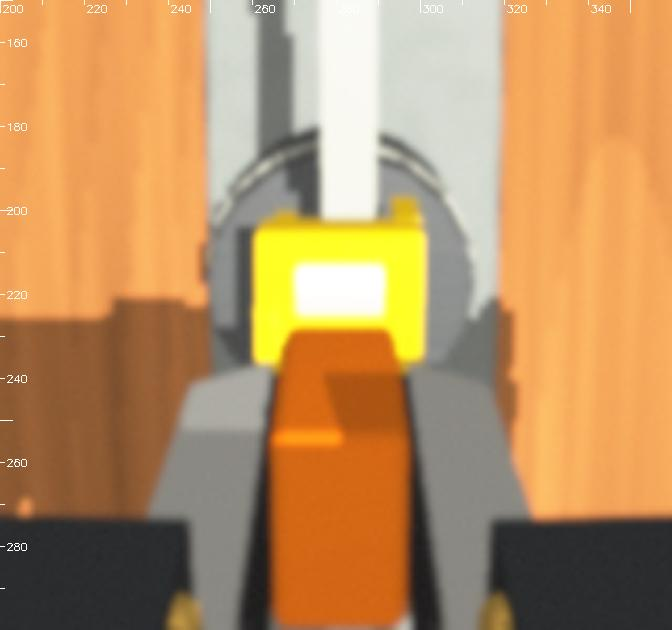

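Emit:
{"name": "play_rows", "arguments": {"moves": [[[0,0.1,0],0,0],[[0,0,0],0,60],[[0,0,0],0,60],[[0,0,0],0,60],[[0,0,0],0,60],[[0,0,0],0,60],[[0,0,-1],0,60],[[0,0,-2.5],0,60],[[0,0,-2.5],0,60],[[0,0,-2.5],0,60],[[0,0,-1],0,60]]}}

```text
time: 19.75
tcp_pos: [0.6433, 0.0506, 0.3934]
eef_rot: [[0.013, 1.0, -0.008], [1.0, -0.013, -0.0], [-0.0, -0.008, -1.0]]
force: [0.5, 0.3, 0.7]
finger_gap: 0.602
```

```bash
python3 -c "
from h import *
plan([(.47,.2,.31,8.3,.045)],100)
for n in('side','scene'): cv2.imwrite(f'pics/{n}2.png',manip.capture(n))
crop('pics/side2.png','pics/a.png',220,150,140,140,4)
crop('pics/scene2.png','pics/b.png',200,160,200,120,3.8)
"
```

```text
t 19.75 p [0.6433 0.0506 0.3934] yaw -0.72 tilt z [-0.0083 -0.     -1.    ] F [0.5 0.3 0.7] gap 0.602
[[[2.45, -2.92, 1.39], -0.026, 100], [[2.53, -2.85, 1.39], -0.026, 100], [[2.6, -2.79, 1.39], -0.026, 100], [[2.67, -2.72, 1.39], -0.026, 100], [[2.75, -2.65, 1.39], -0.027, 100], [[2.81, -2.57, 1.39], -0.026, 100]]
```

View pics/a.png

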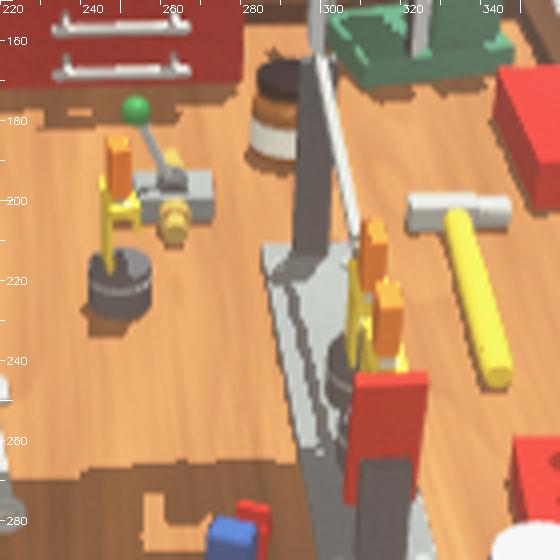

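View pics/b.png

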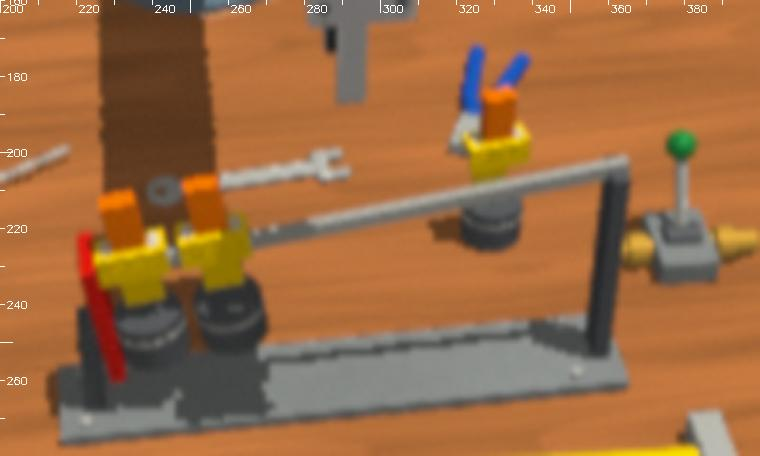

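Emit:
{"name": "play_rows", "arguments": {"moves": [[[2.5,-2.9,0.7],-0.026,100],[[2.5,-2.9,1.1],-0.026,100],[[2.6,-2.8,1.4],-0.026,100],[[2.7,-2.7,1.5],-0.026,100],[[2.8,-2.6,1.5],-0.026,100],[[2.3,-2.1,1.5],-0.026,100],[[0,0,0],0,100],[[0,0,0],0,100]]}}

```text
time: 20.85
tcp_pos: [0.4664, 0.1991, 0.3056]
eef_rot: [[-0.146, 0.989, -0.023], [0.989, 0.146, -0.002], [0.002, -0.023, -1.0]]
force: [0.6, -0.1, 0.3]
finger_gap: 1.001
```

```bash
python3 snap.py w11;python3 -c "
from h import *
crop('pics/w11.png','pics/b.png',190,140,180,160,4)
"
```

```text
t 20.9 p [0.4664 0.1989 0.3055] yaw 8.39 tilt z [-0.0232 -0.0015 -0.9997] F [-0.3 -0.2  0.3] gap 0.999
```

View pics/b.png

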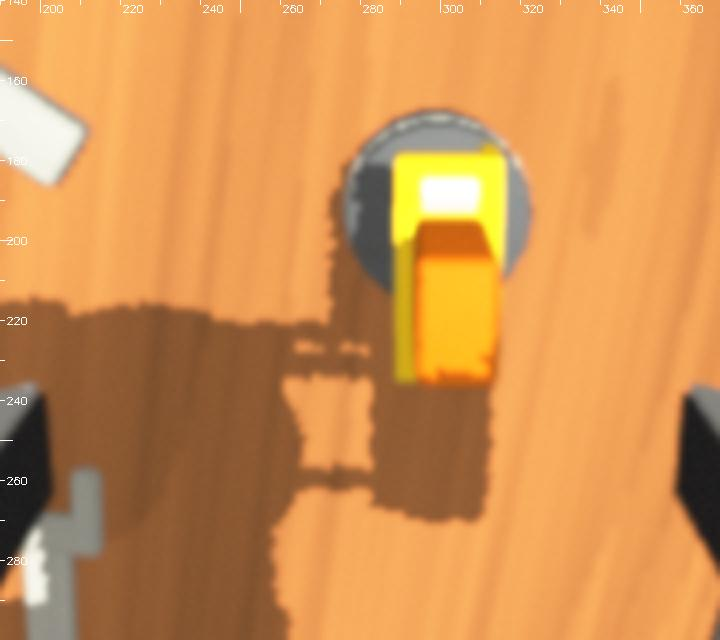

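```bash
python3 -c "
from h import *
c=L('w11')
p=plane(c,'wrist',303.5,219.8,.149);print(p)
go(p[0],p[1],.220,8.3,100,4)
"
```

```text
[0.47919499 0.20345744 0.149     ]
[[[0.06, 0.38, 2.13], 0.0, 100]] x 4
```

Emit:
{"name": "play_rows", "arguments": {"moves": [[[0.05,0.3,2.2],0,100],[[0.1,0.2,2.2],0,100],[[0.1,0.2,2.2],0,100],[[0.1,0.2,1.8],0,100],[[0,0,0],0,100],[[0,0,0],0,100]]}}

```text
time: 21.65
tcp_pos: [0.4796, 0.2005, 0.2225]
eef_rot: [[-0.138, 0.99, -0.016], [0.99, 0.138, -0.001], [0.001, -0.016, -1.0]]
force: [0.4, -0.6, 0.5]
finger_gap: 1.0
```

```bash
python3 -c "
from h import *
stt();go(.4792,.2032,.209,None,100,2)"
```

```text
t 21.65 p [0.4796 0.2005 0.2225] yaw 7.96 tilt z [-1.560e-02 -7.000e-04 -9.999e-01] F [ 0.4 -0.6  0.5] gap 1.0
[[[0.14, 0.01, 0.68], 0.0, 100]] x 2
```

Emit:
{"name": "play_rows", "arguments": {"moves": [[[0.2,0.0,0.75],0,100],[[0.2,0.0,0.75],0,80],[[0,0,0],0,60],[[0,0,0],0,40],[[0,0,0],0,40],[[0,0,0],0,40],[[0,0,0],0,40]]}}

```text
time: 22.52
tcp_pos: [0.4797, 0.205, 0.2087]
eef_rot: [[-0.139, 0.99, -0.012], [0.99, 0.139, -0.0], [0.002, -0.012, -1.0]]
force: [-0.6, -0.0, -0.1]
finger_gap: 0.416
```

```bash
python3 snap.py w12;python3 -c "
from h import *
crop('pics/w12.png','pics/b.png',190,140,180,160,4)
"
```

```text
t 22.57 p [0.4797 0.205  0.2087] yaw 7.97 tilt z [-0.0116 -0.     -0.9999] F [-0.7  0.   0.2] gap 0.405
```

View pics/b.png

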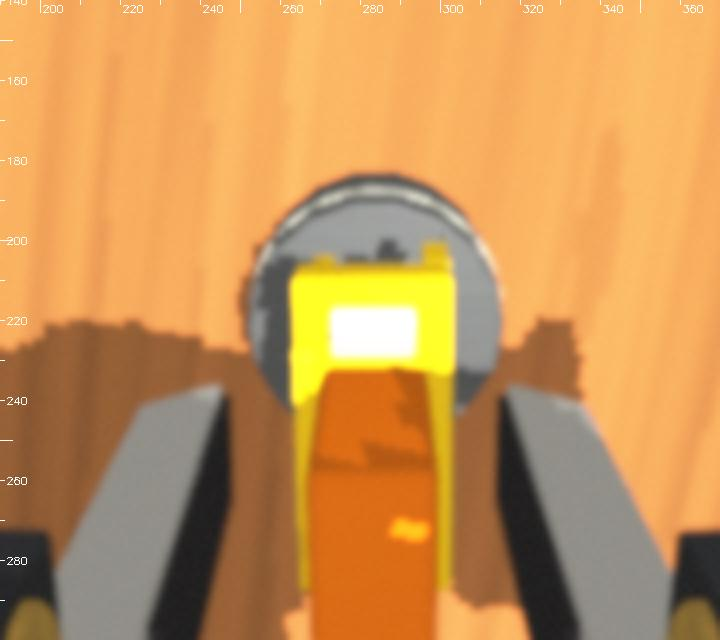

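Emit:
{"name": "play_rows", "arguments": {"moves": [[[-0.2,0.15,0],0,40],[[0,0,0],0,0],[[0,0,0],0,0],[[0,0,0],0,0],[[0,0,0],0,0],[[0,0,0],0,0],[[0,0,-1],0,0],[[0,0,-2.5],0,0],[[0,0,-2.5],0,0],[[0,0,-2.5],0,0],[[0,0,-2.7],0,0],[[0,0,0],0,0]]}}

```text
time: 24.08
tcp_pos: [0.4809, 0.2027, 0.3226]
eef_rot: [[-0.139, 0.99, -0.019], [0.99, 0.139, -0.001], [0.001, -0.019, -1.0]]
force: [0.4, 0.8, -3.5]
finger_gap: 0.17
```

```bash
python3 -c "
from h import *
plan([(.58,.11,.325,-.6,.03)],0)"
```

```text
t 24.07 p [0.4809 0.2027 0.3226] yaw 7.97 tilt z [-0.0186 -0.0013 -0.9998] F [ 0.4  0.8 -3.5] gap 0.17
[[[-2.11, 1.71, -0.05], 0.03, 0], [[-2.06, 1.77, -0.05], 0.03, 0], [[-2.01, 1.83, -0.05], 0.03, 0], [[-1.95, 1.89, -0.04], 0.03, 0], [[-1.89, 1.94, -0.05], 0.03, 0]]
```

Emit:
{"name": "play_rows", "arguments": {"moves": [[[-2.1,1.7,-0.15],0.03,0],[[-2.05,1.8,-0.15],0.03,0],[[-2.0,1.8,-0.15],0.03,0],[[-1.95,1.9,-0.15],0.03,0],[[-1.9,1.9,-0.15],0.03,0],[[0,0,0],0,0],[[0,0,0],0,0]]}}

```text
time: 24.95
tcp_pos: [0.5811, 0.1055, 0.3204]
eef_rot: [[0.018, 0.999, -0.031], [1.0, -0.018, -0.001], [-0.002, -0.031, -1.0]]
force: [-0.5, 0.2, -2.7]
finger_gap: 0.174
```

```bash
python3 -c "
from h import *
stt();go(.61,.11,.322,-.6,0,2)"
```

```text
t 24.95 p [0.5811 0.1055 0.3204] yaw -1.02 tilt z [-0.0312 -0.0015 -0.9995] F [-0.5  0.2 -2.7] gap 0.174
[[[0.25, 1.44, -0.12], -0.004, 0]] x 2
```

Emit:
{"name": "play_rows", "arguments": {"moves": [[[0.2,1.4,-0.15],0,0],[[0.2,1.4,-0.15],0,0],[[0,0,0],0,0],[[0,0,0],0,0]]}}

```text
time: 25.45
tcp_pos: [0.6103, 0.1111, 0.3224]
eef_rot: [[0.015, 0.999, -0.031], [1.0, -0.015, -0.001], [-0.001, -0.031, -1.0]]
force: [-0.1, -0.1, -3.4]
finger_gap: 0.17
```

```bash
python3 -c "
from h import *
stt();go(.642,.11,.3216,-.6,0,2)"
```

```text
t 25.45 p [0.6103 0.1111 0.3224] yaw -0.86 tilt z [-0.0315 -0.001  -0.9995] F [-0.1 -0.1 -3.4] gap 0.17
[[[-0.03, 1.59, -0.01], -0.002, 0]] x 2
```

Emit:
{"name": "play_rows", "arguments": {"moves": [[[0,1.6,-0.05],0,0],[[0,1.6,-0.05],0,0],[[0,0,0],0,0],[[0,0,0],0,0]]}}

```text
time: 25.95
tcp_pos: [0.6412, 0.1115, 0.3223]
eef_rot: [[0.013, 0.999, -0.033], [1.0, -0.014, -0.001], [-0.001, -0.033, -0.999]]
force: [0.2, -0.5, -2.8]
finger_gap: 0.168
```

```bash
python3 snap.py w13;python3 -c "
from h import *
go(.641,.11,.2986,-.6,0,3)
cv2.imwrite('pics/side1.png',manip.capture('side'))
crop('pics/side1.png','pics/a.png',260,130,100,140,4.2)
crop('pics/w13.png','pics/b.png',200,150,160,150,4.2)
"
```

```text
t 26.0 p [0.6412 0.1115 0.3223] yaw -0.77 tilt z [-3.290e-02 -9.000e-04 -9.995e-01] F [-0.4 -0.2 -3.4] gap 0.168
[[[-0.05, 0.02, 0.79], -0.001, 0]] x 3
```

View pics/a.png

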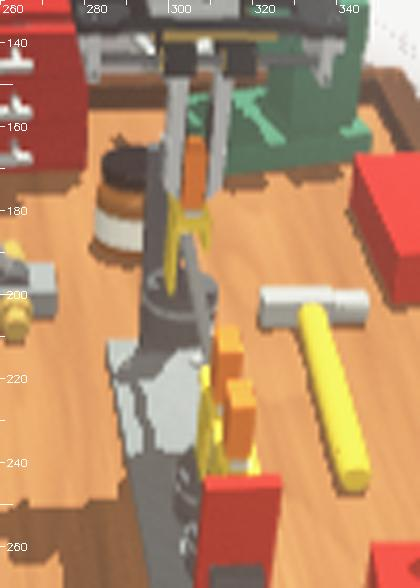

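View pics/b.png

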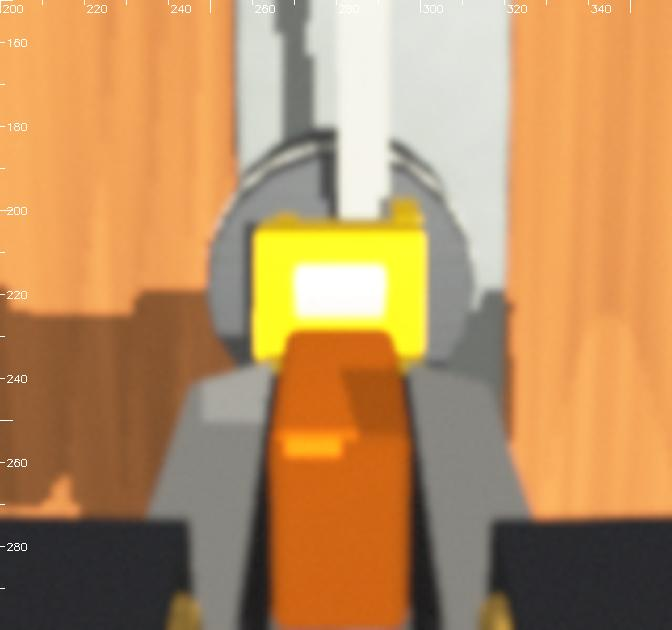

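Emit:
{"name": "play_rows", "arguments": {"moves": [[[0,0.4,0],0,0],[[0,0.05,0.6],0,0],[[0,0,0.6],0,0],[[0,0,0],0,0],[[0,0,0],0,0]]}}

```text
time: 26.68
tcp_pos: [0.6448, 0.1115, 0.3091]
eef_rot: [[0.013, 0.999, -0.034], [1.0, -0.013, -0.001], [-0.001, -0.034, -0.999]]
force: [-0.4, -0.2, -2.1]
finger_gap: 0.171
```

```bash
python3 snap.py w14;python3 -c "
from h import *
go(.644,.11,.2986,-.6,0,2)
crop('pics/w14.png','pics/b.png',200,150,160,150,4.2)
"
```

```text
t 26.73 p [0.6447 0.1115 0.3089] yaw -0.77 tilt z [-0.034  -0.001  -0.9994] F [ 0.1 -0.4 -3.5] gap 0.168
[[[-0.07, -0.02, 0.52], -0.001, 0]] x 2
```

View pics/b.png

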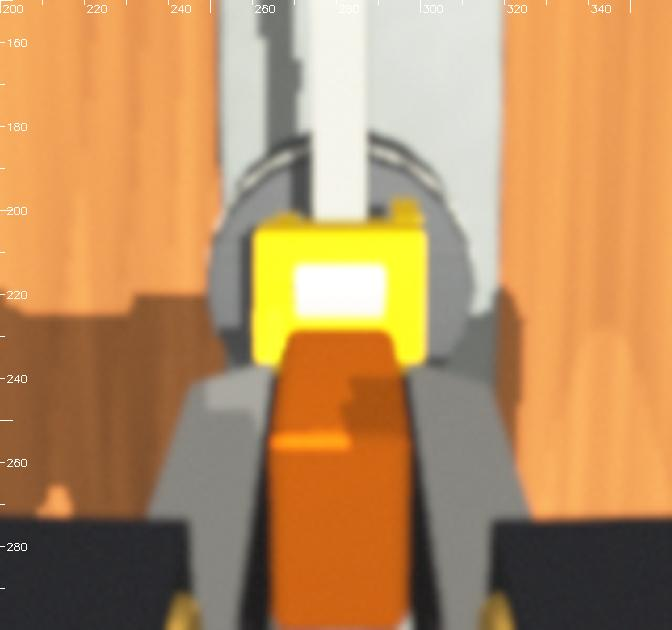

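Emit:
{"name": "play_rows", "arguments": {"moves": [[[0,0.02,0.6],0,0],[[0,0.02,0.5],0,0],[[0,0,0],0,0],[[0,0,0],0,0]]}}

```text
time: 27.22
tcp_pos: [0.6451, 0.1114, 0.2981]
eef_rot: [[0.013, 0.999, -0.033], [1.0, -0.013, -0.001], [-0.002, -0.033, -0.999]]
force: [-0.3, -0.2, -1.3]
finger_gap: 0.172
```

```bash
python3 snap.py w15;python3 -c "
from h import *
crop('pics/w15.png','pics/b.png',200,150,160,150,4.2)
"
```

```text
t 27.27 p [0.6451 0.1114 0.2981] yaw -0.77 tilt z [-0.0326 -0.0011 -0.9995] F [-0.3 -0.5 -1.4] gap 0.166
```

View pics/b.png

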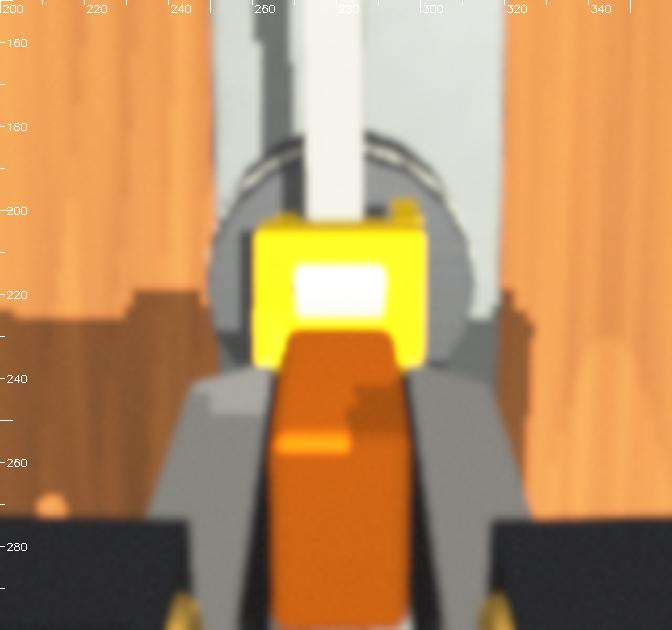

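Emit:
{"name": "play_rows", "arguments": {"moves": [[[0,0,0],0,60],[[0,0,0],0,60],[[0,0,0],0,60],[[0,0,0],0,60],[[0,0,0],0,60],[[0,0,-1],0,60],[[0,0,-2.5],0,60],[[0,0,-2.5],0,60],[[0,0,-2.5],0,60],[[0,0,-1],0,60],[[0,0,0],0,0],[[0,0,0],0,0]]}}

```text
time: 28.78
tcp_pos: [0.6485, 0.1116, 0.3994]
eef_rot: [[0.013, 0.999, -0.029], [1.0, -0.013, -0.001], [-0.001, -0.029, -1.0]]
force: [0.2, 0.2, -1.1]
finger_gap: 0.422
```

```bash
python3 -c "
from h import *
stt()
for n in('side','scene'): cv2.imwrite(f'pics/{n}2.png',manip.capture(n))
crop('pics/side2.png','pics/a.png',220,150,140,140,4)
crop('pics/scene2.png','pics/b.png',200,160,200,120,3.8)
"
```

```text
t 28.77 p [0.6485 0.1116 0.3994] yaw -0.77 tilt z [-2.890e-02 -9.000e-04 -9.996e-01] F [ 0.2  0.2 -1.1] gap 0.422
```

View pics/a.png

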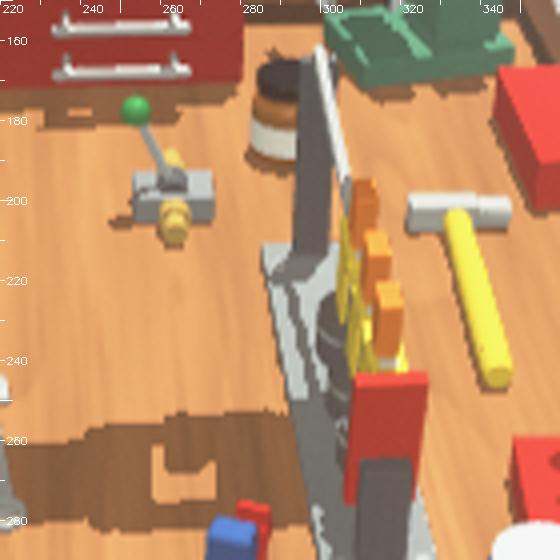

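View pics/b.png

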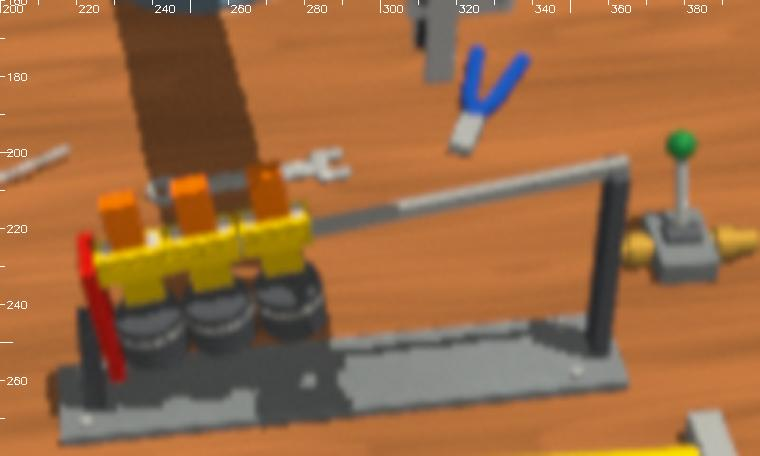

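```bash
python3 -c "
from h import *
d=K('side');s=K('scene')
print(plane(d,'side',217,171,0),plane(d,'side',283,171,0),plane(d,'side',217,135,0.15),plane(s,'scene',455,232,0),plane(s,'scene',428,200,0.0))
print('jar',plane(s,'scene',423,252,0),'post',plane(s,'scene',361,204,.198))
print('can top',plane(s,'scene',137.5,238,.19))
plan([(.47,.345,.36,0,.05)],0)
"
```

```text
[3.77220854e-01 5.95007166e-01 1.11022302e-16] [0.63207598 0.57954371 0.        ] [0.38329469 0.59404028 0.15      ] [0.5915027  0.58374263 0.        ] [0.42107931 0.55856838 0.        ]
jar [0.66378434 0.45200519 0.        ] post [0.64885506 0.24509583 0.198     ]
can top [ 0.68940598 -0.35686663  0.19      ]
t 28.88 p [0.6485 0.1116 0.3992] yaw -0.77 tilt z [-2.930e-02 -9.000e-04 -9.996e-01] F [ 1.2  0.5 -0.3] gap 0.338
[[[3.85, -3.03, 0.65], -0.002, 0], [[3.86, -3.02, 0.65], -0.002, 0], [[3.86, -3.01, 0.66], -0.002, 0], [[3.87, -3.0, 0.65], -0.003, 0], [[3.88, -2.99, 0.66], -0.002, 0], [[3.88, -2.99, 0.65], -0.003, 0]]
```

Emit:
{"name": "play_rows", "arguments": {"moves": [[[3.85,-3.0,0.6],0,0],[[3.85,-3.0,0.6],0,0],[[3.85,-3.0,0.6],0,0],[[3.85,-3.0,0.6],0,0],[[3.9,-3.0,0.6],0,0],[[3.9,-3.0,0.6],-0.015,0],[[0,0,0],0,0],[[0,0,0],0,0]]}}

```text
time: 29.88
tcp_pos: [0.4642, 0.3511, 0.3599]
eef_rot: [[0.0, 0.999, -0.04], [1.0, -0.001, -0.004], [-0.004, -0.04, -0.999]]
force: [0.1, -0.2, 0.9]
finger_gap: 0.003
```

```bash
python3 snap.py w16;python3 -c "
from h import *
crop('pics/w16.png','pics/b.png',190,60,200,190,3.15)
"
```

```text
t 29.93 p [0.4643 0.351  0.3599] yaw -0.06 tilt z [-0.0403 -0.0041 -0.9992] F [-0.6 -1.1 -0. ] gap 0.001
```

View pics/b.png

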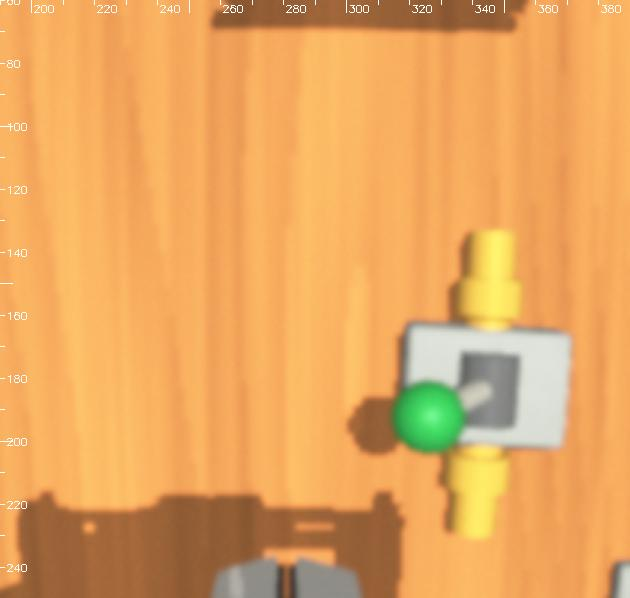

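```bash
python3 -c "
from h import *
c=L('w16');c1=L('w1')
print(tri((c,'wrist',326.3,192),(c1,'wrist',323.4,48)),tri((c,'wrist',326.3,192),(K('scene'),'scene',378.5,198),(K('side'),'side',254,177)))
for u in [(319,163),(371,167),(369,202),(316.5,200)]: print(plane(c,'wrist',*u,.025))
go(.455,.350,.28,2,0,3)
"
```

```text
(array([0.50270828, 0.35355852, 0.09486491]), np.float64(0.00011516258802153357)) (array([0.50414156, 0.35171298, 0.09640442]), np.float64(0.002544069891937679))
[0.49968255 0.37799751 0.025     ]
[0.56834508 0.37428819 0.025     ]
[0.56808194 0.32745523 0.025     ]
[0.49742878 0.32932306 0.025     ]
[[[-0.02, -0.2, 2.67], -0.012, 0]] x 3
```

Emit:
{"name": "play_rows", "arguments": {"moves": [[[0,0,2.7],0.013,0],[[0,0,2.7],0.013,0],[[0,0,2.7],0.013,0],[[0,0,2.7],0,0],[[0,0,2.7],0,0],[[0,0,2.0],0,0],[[0,0,0],0,0],[[0,0,0],0,0]]}}

```text
time: 30.92
tcp_pos: [0.4671, 0.342, 0.2023]
eef_rot: [[0.058, 0.998, -0.036], [0.998, -0.058, -0.003], [-0.005, -0.036, -0.999]]
force: [0.2, 0.3, 0.8]
finger_gap: 0.003
```

```bash
python3 snap.py w17;python3 -c "
from h import *
go(.469,.3525,.175,-2.3,0,1)
crop('pics/w17.png','pics/b.png',190,160,200,150,3.15)
"
```

```text
t 30.98 p [0.467  0.342  0.2024] yaw -3.32 tilt z [-0.0358 -0.0031 -0.9994] F [-0.7 -0.7  0.2] gap 0.01
[[[1.07, 0.23, 2.73], -0.018, 0]] x 1
```

View pics/b.png

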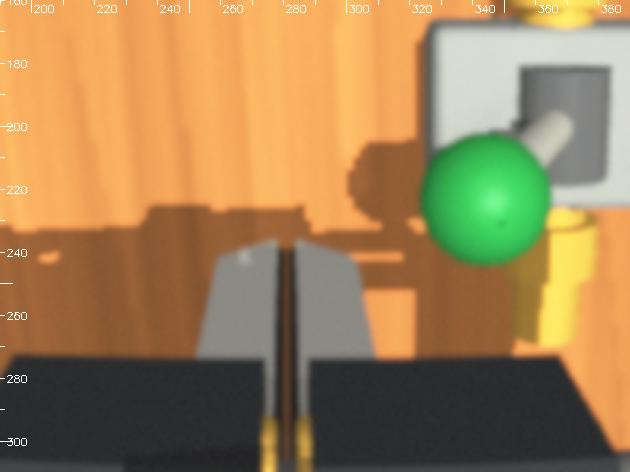

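Emit:
{"name": "play_rows", "arguments": {"moves": [[[0.6,0,0.9],-0.01,0],[[0.6,0,1.0],0,0],[[0.1,0,1.0],0,0],[[0,0,0],0,0],[[0,0,0],0,0]]}}

```text
time: 31.6
tcp_pos: [0.4673, 0.3564, 0.1728]
eef_rot: [[0.047, 0.998, -0.034], [0.999, -0.047, -0.002], [-0.004, -0.033, -0.999]]
force: [0.5, 0.8, 0.3]
finger_gap: 0.006
```

```bash
python3 -c "
from h import *
stt();go(.54,.3520,.175,-2.3,0,6)
"
```

```text
t 31.6 p [0.4673 0.3564 0.1728] yaw -2.68 tilt z [-0.0336 -0.002  -0.9994] F [0.5 0.8 0.3] gap 0.006
[[[-0.02, 1.21, -0.08], -0.001, 0]] x 6
```

Emit:
{"name": "play_rows", "arguments": {"moves": [[[-0.3,0.5,-0.1],0,0],[[-0.05,1.2,-0.05],0,0],[[-0.05,1.2,-0.05],0,0],[[0,1.2,-0.05],0,0],[[0,1.2,-0.05],0,0],[[0,1.2,-0.05],0,0],[[0,0,0],0,0]]}}

```text
time: 32.48
tcp_pos: [0.5379, 0.3486, 0.175]
eef_rot: [[0.048, 0.998, -0.033], [0.999, -0.048, -0.001], [-0.003, -0.032, -0.999]]
force: [-0.1, 0.3, -1.0]
finger_gap: 0.003
```

```bash
python3 -c "
from h import *
stt();go(.55,.3515,.175,-2.3,0,1)
"
```

```text
t 32.48 p [0.5379 0.3486 0.175 ] yaw -2.75 tilt z [-0.0325 -0.0012 -0.9995] F [-0.1  0.3 -1. ] gap 0.003
[[[0.35, 1.2, -0.04], -0.008, 0]] x 1
```

Emit:
{"name": "play_rows", "arguments": {"moves": [[[0.1,0.6,-0.02],0,0],[[0.1,0.6,-0.02],0,0],[[0,0.5,-0.02],0,0],[[0,0.5,-0.02],0,0]]}}

```text
time: 32.98
tcp_pos: [0.5531, 0.3504, 0.1741]
eef_rot: [[0.046, 0.997, -0.059], [0.999, -0.047, -0.005], [-0.008, -0.059, -0.998]]
force: [-21.4, -3.0, 15.1]
finger_gap: 0.005
```

```bash
python3 snap.py w18; python3 -c "
from h import *
cv2.imwrite('pics/side3.png',manip.capture('side'))
crop('pics/side3.png','pics/a.png',200,120,120,110,5)
crop('pics/w18.png','pics/b.png',190,160,200,150,3.15)
"
```

```text
t 33.02 p [0.5531 0.3503 0.1741] yaw -2.68 tilt z [-0.06   -0.0052 -0.9982] F [-19.8  -1.8  13.4] gap 0.005
```

View pics/a.png

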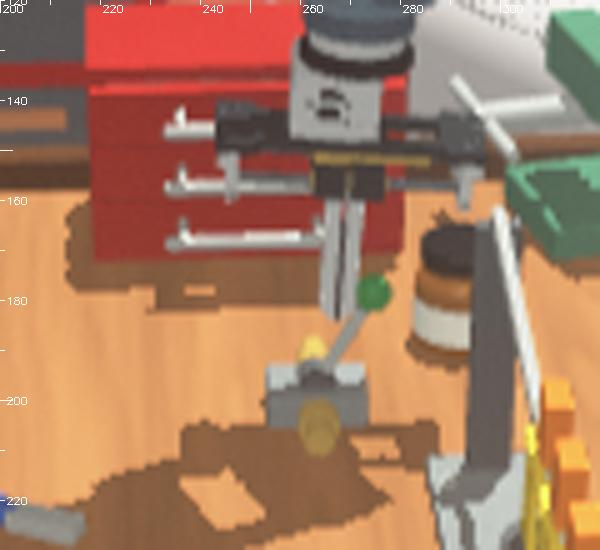

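View pics/b.png

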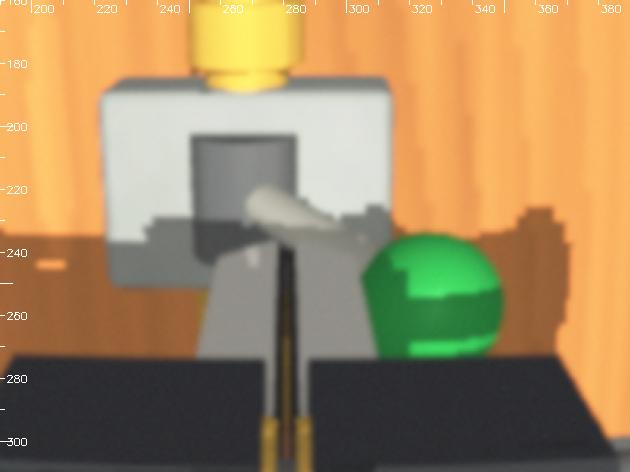

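Emit:
{"name": "play_rows", "arguments": {"moves": [[[0,-1.0,0],0,0],[[0,-1.5,0],0,0],[[0,0,-2],0,0],[[0,0,-3],0,0],[[0,0,-4],0,0],[[0,0,-4],0,0],[[0,0,-4],0,0],[[0,0,-4],0,0],[[0,0,0],0,0]]}}

```text
time: 34.2
tcp_pos: [0.5412, 0.3525, 0.404]
eef_rot: [[0.047, 0.998, -0.043], [0.999, -0.047, 0.0], [-0.002, -0.043, -0.999]]
force: [-0.3, -0.4, -1.5]
finger_gap: 0.009
```

```bash
python3 -c "
from h import *
stt()
cv2.imwrite('pics/scene3.png',manip.capture('scene'))
plan([(.45,.0,.41,20,.05),(.46,-.27,.41,70,.05)],100)
"
```

```text
t 34.2 p [0.5412 0.3525 0.404 ] yaw -2.68 tilt z [-4.260e-02  1.000e-04 -9.991e-01] F [-0.3 -0.4 -1.5] gap 0.009
t 34.25 p [0.5406 0.3523 0.4014] yaw -2.68 tilt z [-0.0463 -0.0015 -0.9989] F [ 0.  -0.7  0.2] gap 0.005
[[[-4.45, -0.93, -0.11], -0.049, 100], [[-4.4, -1.14, -0.11], -0.05, 100], [[-4.34, -1.36, -0.11], -0.049, 100], [[-4.27, -1.57, -0.11], -0.05, 100], [[-4.18, -1.78, -0.11], -0.049, 100], [[-4.09, -1.99, -0.1], -0.05, 100], [[-3.98, -2.19, -0.11], -0.049, 100], [[-3.88, -2.38, -0.1], -0.05, 100]]
[[[-4.29, -1.38, 0.0], -0.145, 100], [[-4.04, -1.99, 0.0], -0.145, 100], [[-3.71, -2.55, 0.0], -0.146, 100], [[-3.3, -3.06, 0.0], -0.145, 100], [[-2.82, -3.51, 0.0], -0.146, 100], [[-2.28, -3.88, 0.0], -0.145, 100]]
```

View pics/scene3.png

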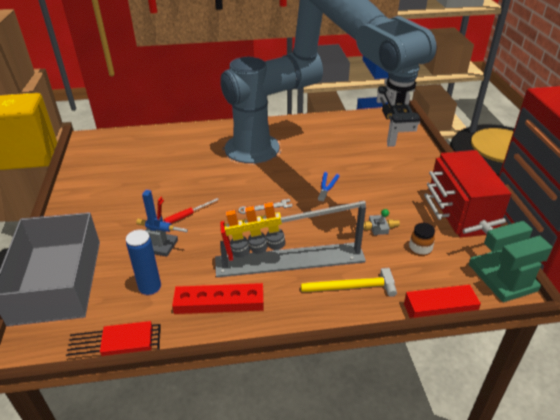

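Emit:
{"name": "play_rows", "arguments": {"moves": [[[-4.45,-0.9,-0.1],-0.05,100],[[-4.4,-1.1,-0.1],-0.05,100],[[-4.3,-1.4,-0.1],-0.05,100],[[-4.3,-1.6,-0.1],-0.05,100],[[-4.2,-1.8,-0.1],-0.05,100],[[-4.1,-2.0,-0.1],-0.05,100],[[-4.0,-2.2,-0.1],-0.05,100],[[-3.9,-2.4,-0.1],-0.05,100]]}}

```text
time: 35.25
tcp_pos: [0.4469, -0.0105, 0.4026]
eef_rot: [[-0.362, 0.93, -0.064], [0.932, 0.363, -0.004], [0.019, -0.062, -0.998]]
force: [0.6, 0.3, 0.2]
finger_gap: 0.818
```

```bash
python3 -c "
from h import *
plan([(.47,-.31,.40,70,.05)],100)
"
```

```text
t 35.25 p [ 0.4469 -0.0105  0.4026] yaw 21.32 tilt z [-0.0644 -0.0044 -0.9979] F [0.6 0.3 0.2] gap 0.818
[[[-4.11, -1.25, 0.04], -0.121, 100], [[-3.92, -1.73, 0.04], -0.121, 100], [[-3.69, -2.2, 0.04], -0.122, 100], [[-3.39, -2.63, 0.03], -0.121, 100], [[-3.05, -3.02, 0.04], -0.122, 100], [[-2.66, -3.37, 0.03], -0.121, 100], [[-2.24, -3.66, 0.04], -0.122, 100]]
```

Emit:
{"name": "play_rows", "arguments": {"moves": [[[-4.1,-1.2,0],-0.12,100],[[-3.9,-1.7,0],-0.12,100],[[-3.7,-2.2,0],-0.12,100],[[-3.4,-2.6,0],-0.12,100],[[-3.0,-3.0,0],-0.12,100],[[-2.7,-3.4,0],-0.12,100],[[-2.2,-3.6,0],-0.12,100],[[0,0,0],0,100],[[0,0,0],0,100]]}}

```text
time: 36.38
tcp_pos: [0.4669, -0.3187, 0.3871]
eef_rot: [[-0.94, 0.33, -0.081], [0.331, 0.944, 0.009], [0.079, -0.019, -0.997]]
force: [-0.3, 0.0, -0.8]
finger_gap: 0.999
```

```bash
python3 snap.py w19; python3 -c "
from h import *
s=manip.read_state();print(s['q'])
cv2.imwrite('pics/w19b.png',cv2.resize(cv2.imread('pics/w19.png'),None,fx=1.4,fy=1.4))"
```

```text
t 36.42 p [ 0.4669 -0.3185  0.387 ] yaw 70.74 tilt z [-0.0807  0.0085 -0.9967] F [-0.4  0.8 -0.7] gap 1.0
[ -44.83262336    1.11437077   94.75140904   -2.92056489   87.76626978
 -115.32435252]
```

View pics/w19b.png

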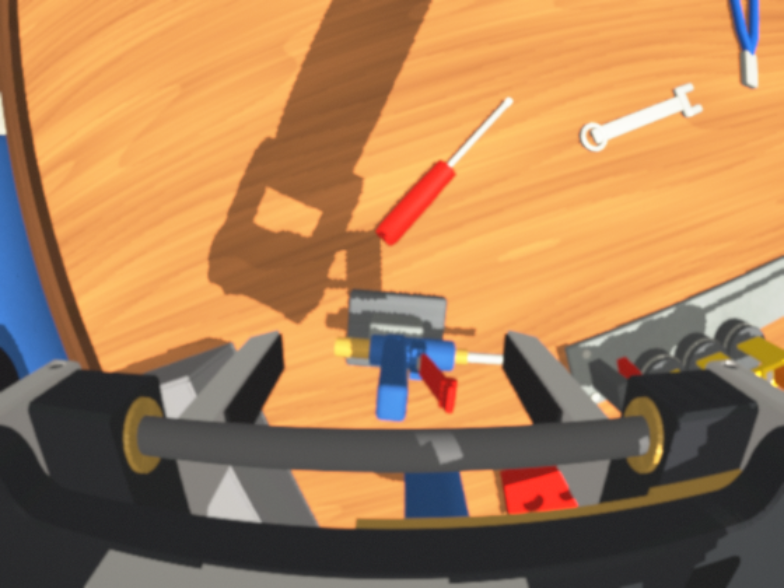

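```bash
python3 -c "
from h import *
crop('pics/w19.png','pics/b.png',220,190,160,120,4.9)"
```

```text
(no output)
```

View pics/b.png

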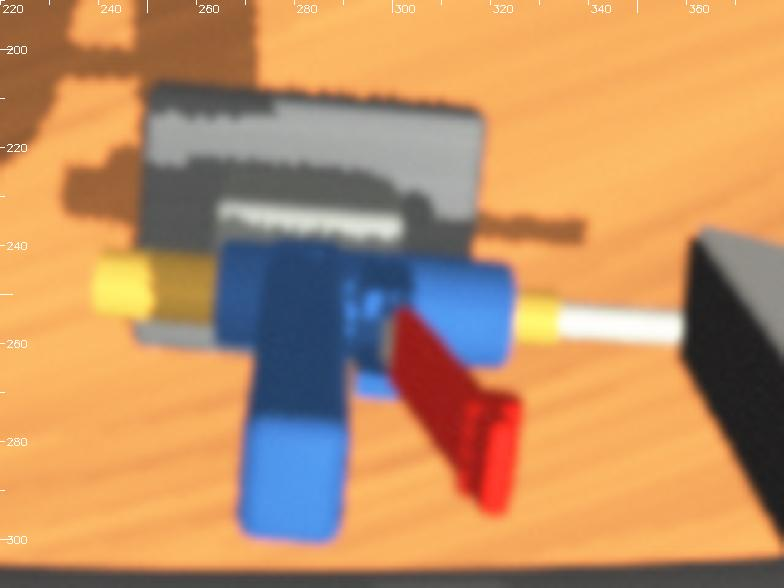

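```bash
python3 -c "
from h import *
np.set_printoptions(precision=4,suppress=True)
c=L('w19');c2=L('w2')
A=[((-.01,.013,.207),(270.5,275)),((.01,.013,.207),(291,275.5)),((-.01,-.013,.207),(269,300)),((.01,-.013,.207),(288.5,300.5))]
B=[((.01,.013,.207),(231.5,358)),((.01,-.013,.207),(253.5,365)),((-.01,.013,.207),(226,367.5)),((-.01,-.013,.207),(246.5,374))]
N=[((.108,0,.086),(282,251))]
oA=[(c,'wrist',l,np.array(u)) for l,u in A];oB=[(c2,'wrist',l,np.array(u)) for l,u in B+N]
for o in (oA,oA+oB[4:],oA+oB,oB):
    q,r=fitpose(o,[.515,-.339,1.22]);print(q,np.degrees(q[2]));print(r.tolist())
q,r=fitpose(oA+oB[4:],[.515,-.339,1.22])
def W(l):
    a=q[2];return [q[0]+np.cos(a)*l[0]-np.sin(a)*l[1],q[1]+np.sin(a)*l[0]+np.cos(a)*l[1],l[2]]
x,z=.022+.085*np.sin(.21),.11+.085*np.cos(.21)
for l in [(x,.01,z),(x,-.01,z),(.03,0,.086),(.022+.07*np.sin(.21)+.012,.0,.178)]: print(l,proj(c,'wrist',W(l)))
print(tri((c,'wrist',279.5,288),(c2,'wrist',239.5,366)), tri((c,'wrist',279.5,288),(K('side'),'side',270.5,280.5)),tri((c,'wrist',279.5,288),(K('scene'),'scene',147.5,192)))
"
```

```text
[ 0.5133 -0.3402  1.1811] 67.67050656265587
[[-1.4, -1.2], [1.0, -0.4], [-1.1, 0.6], [1.6, 1.3]]
[ 0.5133 -0.3403  1.1339] 64.96693931260761
[[-0.8, -1.6], [1.5, 0.2], [-1.9, 0.1], [0.8, 1.8], [-0.2, -0.1]]
[ 0.5141 -0.3401  1.1424] 65.45312953403811
[[-0.4, -0.7], [1.9, 0.9], [-1.2, 0.9], [1.4, 2.4], [-0.1, -1.2], [-0.7, 0.2], [-1.0, 0.6], [-0.7, 2.2], [-0.2, -0.5]]
[ 0.5148 -0.34    1.1452] 65.61700916875928
[[0.5, -1.3], [-0.1, 0.1], [-0.5, 0.6], [-0.1, 2.2], [0.1, -0.7]]
(np.float64(0.03971909148691846), 0.01, np.float64(0.1931326277515526)) [323.9357 276.2047]
(np.float64(0.03971909148691846), -0.01, np.float64(0.1931326277515526)) [320.9548 295.7857]
(0.03, 0, 0.086) [305.7748 252.2797]
(np.float64(0.04859219298922697), 0.0, 0.178) [329.7708 280.9065]
(array([ 0.5144, -0.341 ,  0.2043]), np.float64(0.0002945063509289476)) (array([ 0.5055, -0.3403,  0.212 ]), np.float64(0.005308955512408711)) (array([ 0.5136, -0.3399,  0.2055]), np.float64(0.0007132943101054747))
```

```bash
python3 -c "
from h import *
go(.527,-.3254,.345,65.5,100,3)
"
```

```text
[[[-2.07, 0.47, 1.23], 0.03, 100]] x 3
```

Emit:
{"name": "play_rows", "arguments": {"moves": [[[-2.1,0.5,1.0],0.03,100],[[-2.1,0.5,1.0],0.03,100],[[-2.1,0.5,0.8],0.03,100],[[0,0,0],0,100],[[0,0,0],0,100]]}}

```text
time: 37.05
tcp_pos: [0.53, -0.3212, 0.3539]
eef_rot: [[-0.908, 0.412, -0.081], [0.412, 0.911, 0.008], [0.077, -0.026, -0.997]]
force: [0.7, 0.2, 0.4]
finger_gap: 1.001
```

```bash
python3 snap.py w20; python3 -c "
from h import *
go(.527,-.3254,.30,65.5,100,1)
crop('pics/w20.png','pics/b.png',180,180,200,130,3.9)"
```

```text
t 37.1 p [ 0.5299 -0.3213  0.3539] yaw 65.67 tilt z [-0.0805  0.0079 -0.9967] F [-0.1 -0.1 -0.7] gap 1.001
[[[-0.32, -0.36, 5.39], 0.003, 100]] x 1
```

View pics/b.png

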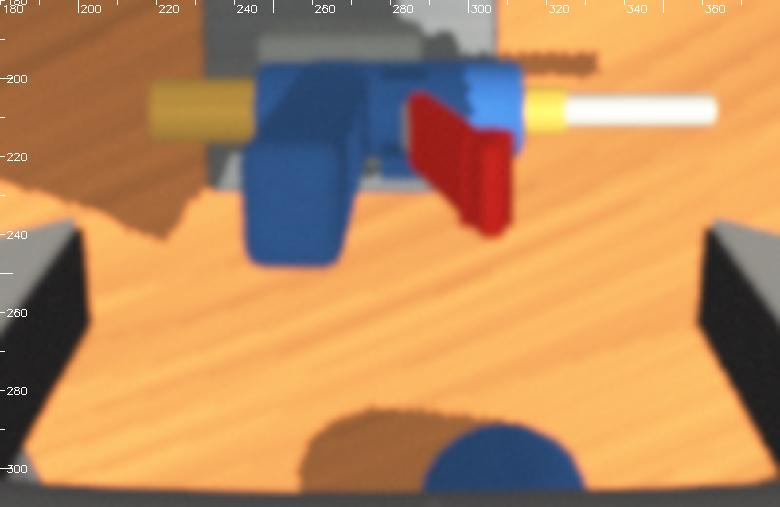

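Emit:
{"name": "play_rows", "arguments": {"moves": [[[-0.1,-0.12,2.2],0,100],[[-0.1,-0.12,2.2],0,100],[[-0.1,-0.12,2.2],0,100],[[0,0,0],0,100],[[0,0,0],0,100]]}}

```text
time: 37.72
tcp_pos: [0.5244, -0.3253, 0.2918]
eef_rot: [[-0.908, 0.412, -0.075], [0.413, 0.911, 0.003], [0.07, -0.029, -0.997]]
force: [0.3, 0.8, 0.5]
finger_gap: 1.0
```

```bash
python3 snap.py w21; python3 -c "
from h import *
go(.527,-.3254,.257,65.5,100,2)
crop('pics/w21.png','pics/b.png',180,180,200,130,3.9)"
```

```text
t 37.77 p [ 0.5244 -0.3253  0.2917] yaw 65.66 tilt z [-0.0754  0.0028 -0.9972] F [ 0.4 -0.2  0. ] gap 0.997
[[[-0.24, 0.1, 1.72], 0.001, 100]] x 2
```

View pics/b.png

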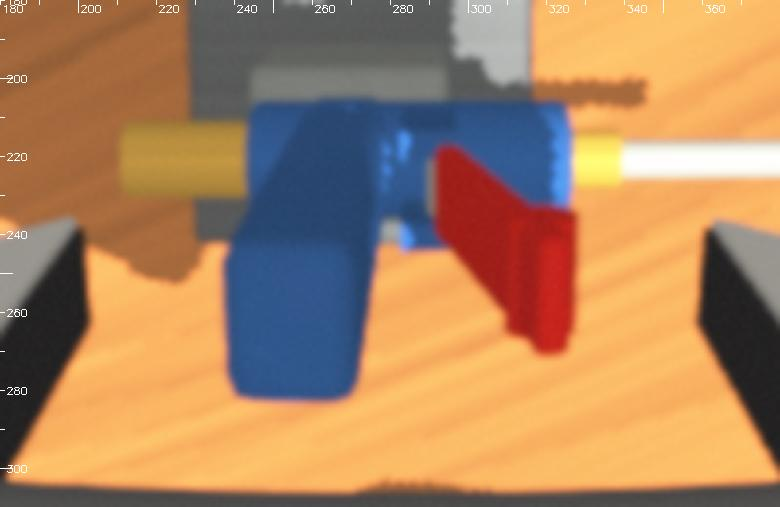

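Centred between the fingers; descend further.

Emit:
{"name": "play_rows", "arguments": {"moves": [[[-0.2,0.0,1.8],0,100],[[-0.2,0.0,1.8],0,100],[[0,0,0],0,100],[[0,0,0],0,100]]}}

```text
time: 38.28
tcp_pos: [0.5256, -0.327, 0.254]
eef_rot: [[-0.908, 0.412, -0.074], [0.413, 0.911, 0.002], [0.069, -0.029, -0.997]]
force: [-0.8, -0.5, 0.7]
finger_gap: 1.004
```

```bash
python3 snap.py w22; python3 -c "
from h import *
go(.5225,-.335,.256,65.5,100,2)
crop('pics/w22.png','pics/b.png',180,180,200,130,3.9)"
```

```text
t 38.33 p [ 0.5255 -0.327   0.2538] yaw 65.67 tilt z [-0.0746  0.0022 -0.9972] F [0.  0.  0.1] gap 0.999
[[[-0.02, -0.43, -0.1], 0.001, 100]] x 2
```

View pics/b.png

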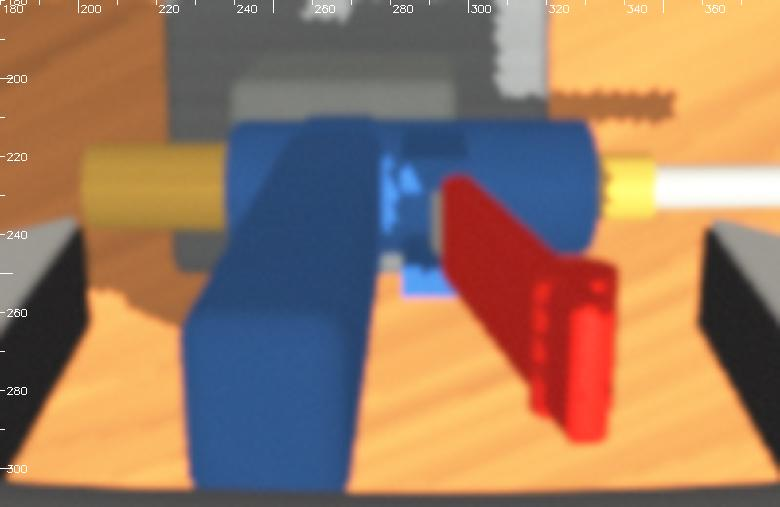

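Emit:
{"name": "play_rows", "arguments": {"moves": [[[0,-0.42,-0.1],0,100],[[0,-0.42,-0.1],0,100],[[0,0,0],0,100],[[0,0,0],0,100]]}}

```text
time: 38.83
tcp_pos: [0.5223, -0.3357, 0.2576]
eef_rot: [[-0.908, 0.412, -0.073], [0.413, 0.911, 0.0], [0.067, -0.03, -0.997]]
force: [0.2, -0.1, -0.2]
finger_gap: 0.999
```

```bash
python3 snap.py w23; python3 -c "
from h import *
go(.5225,-.335,.256,65.5,100,1)
crop('pics/w23.png','pics/b.png',180,180,200,130,3.9)"
```

```text
t 38.88 p [ 0.5224 -0.3357  0.2576] yaw 65.65 tilt z [-7.280e-02  5.000e-04 -9.973e-01] F [0.1 0.2 0.5] gap 0.998
[[[0.01, 0.07, 0.16], 0.003, 100]] x 1
```

View pics/b.png

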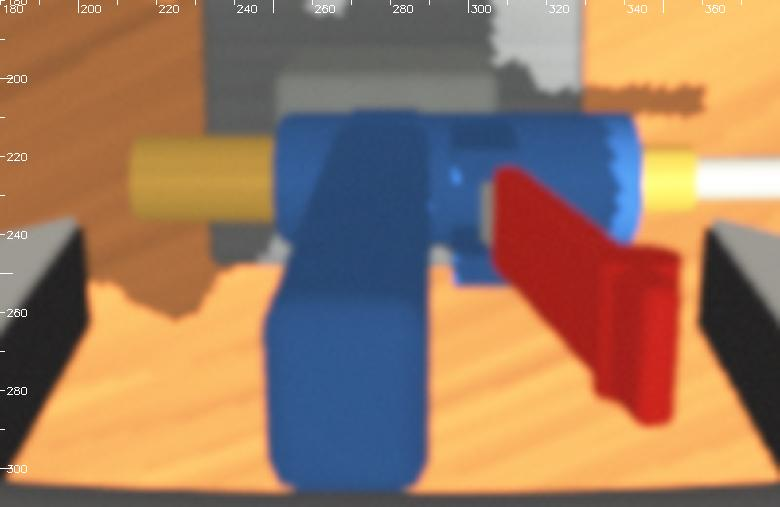

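Emit:
{"name": "play_rows", "arguments": {"moves": [[[0,0,0.1],0,60],[[0,0,0],0,50],[[0,0,0],0,40],[[0,0,0],0,30],[[0,0,0],0,20],[[0,0,0],0,20],[[0,0,0],0,20],[[0,0,0],0,20]]}}

```text
time: 39.88
tcp_pos: [0.5229, -0.3351, 0.2577]
eef_rot: [[-0.908, 0.412, -0.071], [0.413, 0.911, 0.002], [0.065, -0.027, -0.997]]
force: [2.1, 4.9, 4.0]
finger_gap: 0.35
```

```bash
python3 snap.py w24; python3 -c "
from h import *
cv2.imwrite('pics/side4.png',manip.capture('side'))
crop('pics/side4.png','pics/a.png',220,180,110,180,3.3)
crop('pics/w24.png','pics/b.png',180,180,200,130,3.9)"
```

```text
t 39.92 p [ 0.523  -0.335   0.2577] yaw 65.67 tilt z [-0.0709  0.0021 -0.9975] F [1.1 1.4 2.2] gap 0.349
```

View pics/b.png

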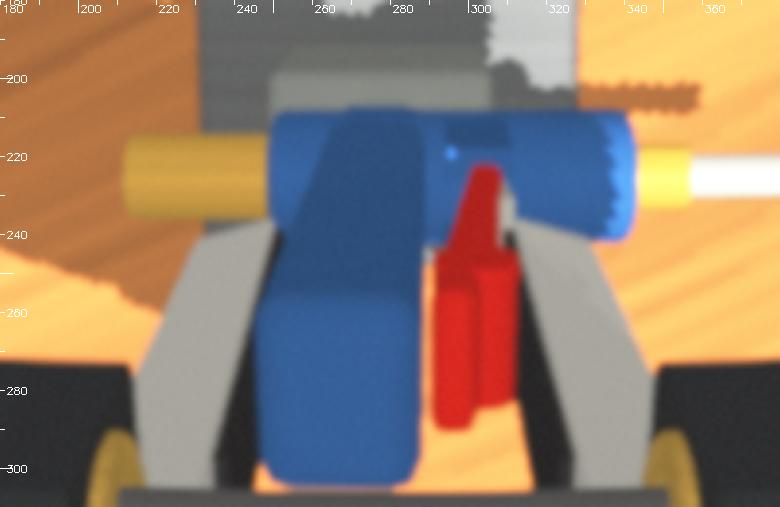

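View pics/a.png

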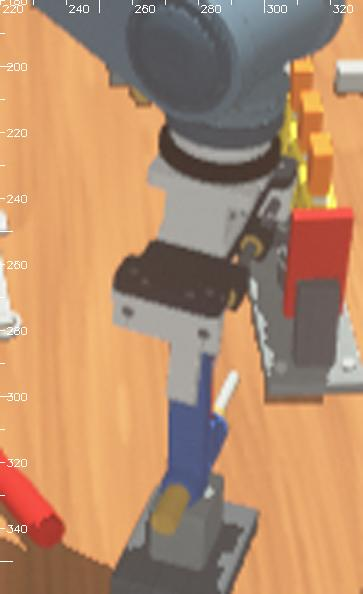

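Emit:
{"name": "play_rows", "arguments": {"moves": [[[0,0,0],0,20],[[0,0,0],0,20],[[0,0,0],0,20],[[0,0,0],0,20],[[0,0,0],0,20],[[0,0,0],0,20],[[0,0,0],0,20],[[0,0,0],0,20],[[0,0,0],0,20],[[0,0,0],0,20],[[0,0,0],0,20],[[0,0,0],0,20]]}}

```text
time: 41.48
tcp_pos: [0.523, -0.335, 0.2577]
eef_rot: [[-0.909, 0.411, -0.071], [0.412, 0.911, 0.002], [0.065, -0.028, -0.997]]
force: [0.3, 0.2, 1.7]
finger_gap: 0.347
```

Emit:
{"name": "play_rows", "arguments": {"moves": [[[0,0,0],0,20],[[0,0,0],0,20],[[0,0,0],0,20],[[0,0,0],0,20],[[0,0,0],0,20]]}}

```text
time: 42.1
tcp_pos: [0.523, -0.335, 0.2577]
eef_rot: [[-0.909, 0.411, -0.071], [0.412, 0.911, 0.002], [0.065, -0.028, -0.997]]
force: [-0.7, 0.6, 1.4]
finger_gap: 0.348
```

Emit:
{"name": "play_rows", "arguments": {"moves": [[[0,0,0],0,100],[[0,0,0],0,100],[[0,0,0],0,100],[[0,0,0],0,100],[[0,0,0],0,100],[[0,0,0],0,100],[[0,0,0],0,100],[[0,0,0],0,100],[[0,0,0],0,100]]}}

```text
time: 43.22
tcp_pos: [0.5233, -0.3331, 0.2562]
eef_rot: [[-0.909, 0.41, -0.072], [0.411, 0.912, 0.003], [0.067, -0.027, -0.997]]
force: [-0.4, -1.3, 0.8]
finger_gap: 0.998
```

```bash
python3 snap.py w25; python3 -c "
from h import *
crop('pics/w25.png','pics/b.png',180,180,200,130,3.9)"
```

```text
t 43.27 p [ 0.5233 -0.3331  0.2562] yaw 65.79 tilt z [-0.0724  0.0031 -0.9974] F [ 0.2 -0.2 -0.5] gap 1.004
```

View pics/b.png

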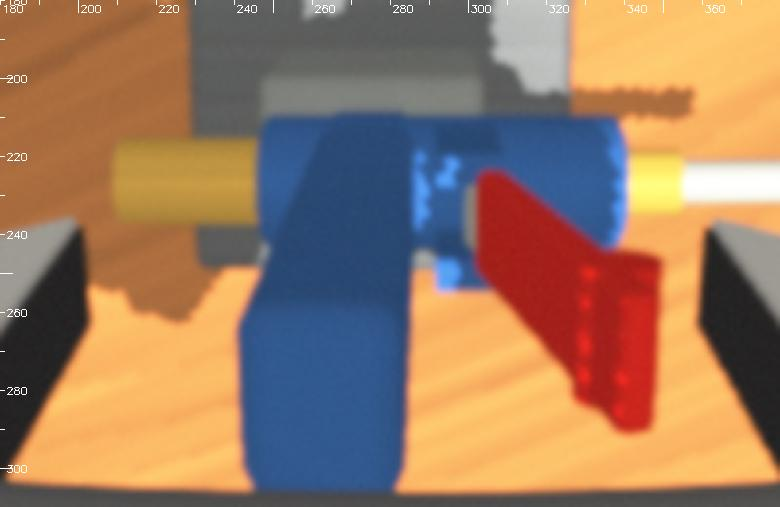

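```bash
python3 -c "
from h import *
go(.525,-.329,.40,None,100,6)"
```

```text
[[[0.16, 0.01, -2.39], 0.0, 100]] x 6
```

Emit:
{"name": "play_rows", "arguments": {"moves": [[[0,0.3,-0.5],0,100],[[0.15,0.05,-2.4],0,100],[[0.15,0,-2.4],0,100],[[0.15,0,-2.4],0,100],[[0.15,0,-2.4],0,0],[[0.15,0,-2.4],0,0],[[0.15,0,-2.4],0,0],[[0,0,0],0,0]]}}

```text
time: 44.28
tcp_pos: [0.5281, -0.325, 0.4122]
eef_rot: [[-0.91, 0.409, -0.071], [0.41, 0.912, 0.002], [0.066, -0.027, -0.997]]
force: [0.0, 0.4, 0.5]
finger_gap: 0.611
```

```bash
python3 -c "
from h import *
cv2.imwrite('pics/scene4.png',manip.capture('scene'))
crop('pics/scene4.png','pics/b.png',120,150,190,130,4)
plan([(.52,.0,.40,20,.05),(.62,.33,.39,-2.3,.05)],0)"
```

```text
t 44.33 p [ 0.5278 -0.3247  0.4105] yaw 65.86 tilt z [-0.0733  0.0041 -0.9973] F [ 0.1  0.2 -0.6] gap 0.571
[[[2.0, 4.19, 0.15], 0.114, 0], [[2.46, 3.93, 0.15], 0.114, 0], [[2.89, 3.63, 0.15], 0.114, 0], [[3.29, 3.27, 0.15], 0.115, 0], [[3.64, 2.88, 0.15], 0.114, 0], [[3.95, 2.44, 0.15], 0.115, 0], [[4.2, 1.98, 0.15], 0.114, 0]]
[[[3.94, 2.96, 0.14], 0.056, 0], [[4.1, 2.73, 0.14], 0.056, 0], [[4.25, 2.5, 0.14], 0.056, 0], [[4.38, 2.25, 0.14], 0.055, 0], [[4.49, 2.01, 0.15], 0.056, 0], [[4.6, 1.76, 0.14], 0.055, 0], [[4.69, 1.5, 0.15], 0.056, 0]]
```

View pics/b.png

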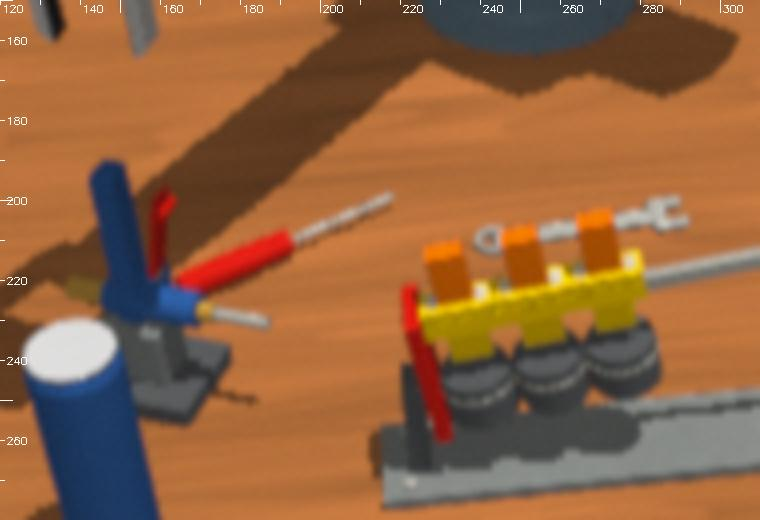

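Emit:
{"name": "play_rows", "arguments": {"moves": [[[2.0,4.2,0.1],0.114,0],[[2.5,3.9,0.1],0.114,0],[[2.9,3.6,0.1],0.114,0],[[3.3,3.3,0.1],0.114,0],[[3.6,2.9,0.1],0.114,0],[[3.9,2.4,0.1],0.114,0],[[4.2,2.0,0.1],0.114,0]]}}

```text
time: 45.2
tcp_pos: [0.5203, 0.0077, 0.3932]
eef_rot: [[-0.311, 0.946, -0.089], [0.95, 0.313, 0.012], [0.04, -0.081, -0.996]]
force: [-0.1, 0.5, -0.0]
finger_gap: 0.002
```

```bash
python3 -c "
from h import *
plan([(.62,.335,.38,-2.3,.05)],0)"
```

```text
t 45.2 p [0.5203 0.0077 0.3932] yaw 18.32 tilt z [-0.0894  0.0125 -0.9959] F [-0.1  0.5 -0. ] gap 0.002
[[[3.99, 2.82, 0.19], 0.051, 0], [[4.13, 2.61, 0.19], 0.051, 0], [[4.26, 2.4, 0.19], 0.052, 0], [[4.38, 2.18, 0.19], 0.051, 0], [[4.48, 1.95, 0.19], 0.052, 0], [[4.57, 1.72, 0.18], 0.051, 0], [[4.66, 1.48, 0.19], 0.052, 0]]
```

Emit:
{"name": "play_rows", "arguments": {"moves": [[[4.0,2.8,-0.1],0.051,0],[[4.1,2.6,-0.1],0.051,0],[[4.3,2.4,-0.1],0.051,0],[[4.4,2.2,-0.1],0.051,0],[[4.5,2.0,-0.1],0.051,0],[[4.6,1.7,-0.1],0.051,0],[[4.6,1.5,-0.1],0.051,0],[[0,0,0],0,0],[[0,0,0],0,0]]}}

```text
time: 46.32
tcp_pos: [0.6199, 0.3481, 0.3761]
eef_rot: [[0.049, 0.992, -0.113], [0.999, -0.048, 0.006], [0.001, -0.113, -0.994]]
force: [-0.5, -0.2, -0.6]
finger_gap: 0.005
```

```bash
python3 snap.py w26; python3 -c "
from h import *
go(.617,.345,.30,-2.3,0,3)
crop('pics/w26.png','pics/b.png',120,60,280,210,2.8)"
```

```text
t 46.38 p [0.6197 0.3479 0.376 ] yaw -2.8 tilt z [-0.1129  0.0065 -0.9936] F [ 0.1  0.3 -0.6] gap -0.0
[[[-0.1, 0.2, 2.53], -0.003, 0]] x 3
```

View pics/b.png

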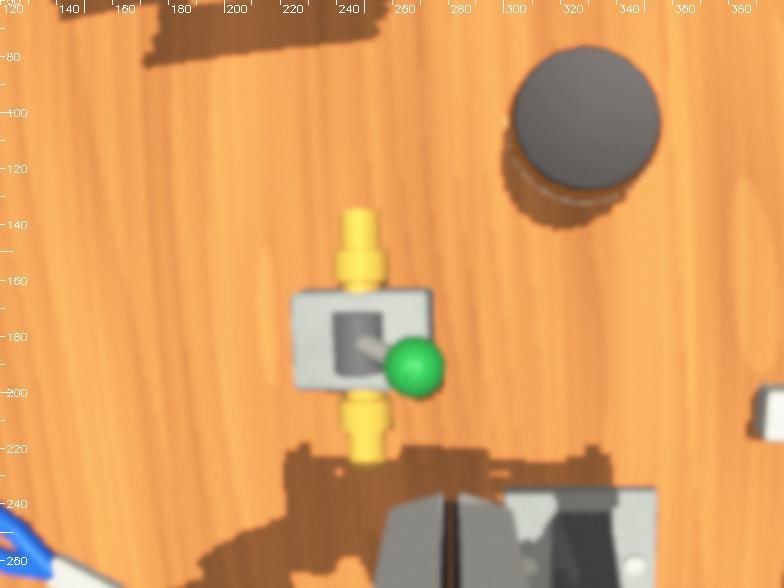

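```bash
python3 -c "
from h import *
c=L('w26')
print(plane(c,'wrist',268,191,.092))
z=manip.read_state()['eef_rot'][:,2]
# want tip centre at (.612,.351,.080)
t=np.array([.612,.351,.080])-.097*z;print(t);go(*t,-2.3,0,8)"
```

```text
[0.57269216 0.35066769 0.092     ]
[0.62294733 0.35036915 0.1763782 ]
[[[0.03, 0.32, 2.48], -0.001, 0]] x 8
```

Emit:
{"name": "play_rows", "arguments": {"moves": [[[0,0.3,2.6],0,0],[[0,0.3,2.6],0,0],[[0,0.3,2.6],0,0],[[0,0.3,2.6],0,0],[[0,0.3,2.6],0,0],[[0,0,0],0,0],[[0,0,0],0,0]]}}

```text
time: 47.25
tcp_pos: [0.6203, 0.339, 0.2449]
eef_rot: [[0.058, 0.992, -0.11], [0.998, -0.058, 0.008], [0.001, -0.11, -0.994]]
force: [-0.0, -0.2, -0.2]
finger_gap: 0.006
```

```bash
python3 snap.py w27; python3 -c "
from h import *
z=manip.read_state()['eef_rot'][:,2]
t=np.array([.612,.351,.080])-.097*z;print(t);go(*t,-2.3,0,4)
crop('pics/w27.png','pics/b.png',120,60,280,210,2.8)"
```

```text
t 47.3 p [0.6203 0.339  0.2448] yaw -3.33 tilt z [-0.11    0.0074 -0.9939] F [-0.2 -0.3  0.8] gap 0.002
[0.62267088 0.35027778 0.17640856]
[[[0.28, 0.23, 1.69], -0.004, 0]] x 4
```

View pics/b.png

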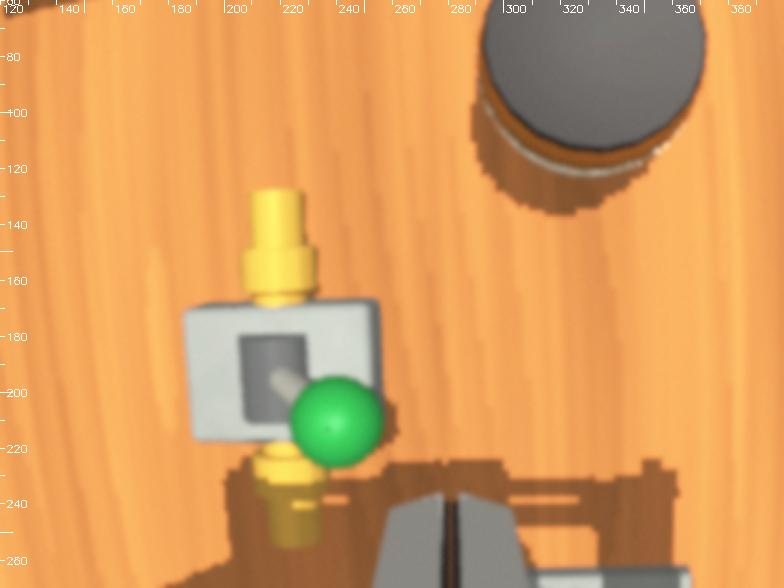

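Emit:
{"name": "play_rows", "arguments": {"moves": [[[0.4,0.25,1.75],0,0],[[0.4,0.25,1.75],0,0],[[0.4,0.25,1.75],0,0],[[0.3,0.25,1.5],0,0],[[0,0,0],0,0],[[0,0,0],0,0]]}}

```text
time: 48.05
tcp_pos: [0.6241, 0.3554, 0.1726]
eef_rot: [[0.058, 0.992, -0.109], [0.998, -0.057, 0.008], [0.001, -0.109, -0.994]]
force: [-0.6, 0.0, 0.7]
finger_gap: 0.006
```

```bash
python3 -c "
from h import *
stt()
s=manip.read_state();z=s['eef_rot'][:,2];print('tip',s['tcp_pos']+.097*z)
t=np.array([.54,.352,.080])-.097*z;print(t);go(*t,None,0,6)"
```

```text
t 48.05 p [0.6241 0.3554 0.1726] yaw -3.3 tilt z [-0.1089  0.0078 -0.994 ] F [-0.6  0.   0.7] gap 0.006
tip [0.61358349 0.35610668 0.07620764]
[0.5505626  0.35124786 0.17642026]
[[[-0.14, -1.22, 0.07], 0.0, 0]] x 6
```

Emit:
{"name": "play_rows", "arguments": {"moves": [[[-0.15,-1.2,0.1],0,0],[[-0.1,-1.2,0.1],0,0],[[-0.1,-1.2,0.1],0,0],[[-0.1,-1.2,0.1],0,0],[[-0.05,-1.2,0.1],0,0],[[-0.05,-1.2,0.1],0,0],[[0,0,0],0,0]]}}

```text
time: 48.92
tcp_pos: [0.5472, 0.3543, 0.1775]
eef_rot: [[0.057, 0.993, -0.104], [0.998, -0.057, 0.01], [0.004, -0.104, -0.995]]
force: [0.1, 0.3, -0.6]
finger_gap: 0.004
```

```bash
python3 -c "
from h import *
stt()
s=manip.read_state();z=s['eef_rot'][:,2];print('tip',s['tcp_pos']+.097*z)
t=np.array([.52,.353,.080])-.097*z;go(*t,None,0,2)"
```

```text
t 48.92 p [0.5472 0.3543 0.1775] yaw -3.26 tilt z [-0.1037  0.0096 -0.9946] F [ 0.1  0.3 -0.6] gap 0.004
tip [0.53709623 0.35520926 0.08105012]
[[[-0.16, -0.84, 0.14], 0.0, 0]] x 2
```

Emit:
{"name": "play_rows", "arguments": {"moves": [[[-0.1,-0.7,0.1],0,0],[[-0.1,-0.6,0.1],0,0],[[0,-0.5,0.05],0,0],[[0,-0.5,0.05],0,0]]}}

```text
time: 49.42
tcp_pos: [0.5279, 0.3528, 0.177]
eef_rot: [[0.058, 0.995, -0.086], [0.998, -0.057, 0.011], [0.006, -0.086, -0.996]]
force: [19.4, -0.4, -11.8]
finger_gap: 0.006
```

```bash
python3 -c "
from h import *
stt()
s=manip.read_state();z=s['eef_rot'][:,2];print('tip',s['tcp_pos']+.097*z)"
```

```text
t 49.42 p [0.5279 0.3528 0.177 ] yaw -3.29 tilt z [-0.086   0.0106 -0.9962] F [ 19.4  -0.4 -11.8] gap 0.006
tip [0.51954834 0.35386298 0.08034669]
```

Emit:
{"name": "play_rows", "arguments": {"moves": [[[0,-0.3,0],0,0],[[0,0.8,0],0,0],[[0,1.5,0],0,0],[[0,0.5,-1],0,0],[[0,0,-2.5],0,0],[[0,0,-3.5],0,0],[[0,0,-3.5],0,0],[[0,0,-3.5],0,0],[[0,0,-3.5],0,0],[[0,0,0],0,0]]}}

```text
time: 50.68
tcp_pos: [0.5723, 0.3488, 0.3582]
eef_rot: [[0.059, 0.995, -0.08], [0.998, -0.058, 0.012], [0.007, -0.081, -0.997]]
force: [0.1, -0.1, -0.0]
finger_gap: 0.01
```

```bash
python3 snap.py w28; python3 -c "
from h import *
c=L('w28')
for n in('side','scene'): cv2.imwrite(f'pics/{n}5.png',manip.capture(n))
crop('pics/side5.png','pics/a.png',190,140,180,150,4)
crop('pics/w28.png','pics/b.png',120,60,280,210,2.8)"
```

```text
t 50.73 p [0.5716 0.3485 0.3556] yaw -3.36 tilt z [-0.0841  0.0105 -0.9964] F [0.  0.5 0.5] gap 0.009
```

View pics/b.png

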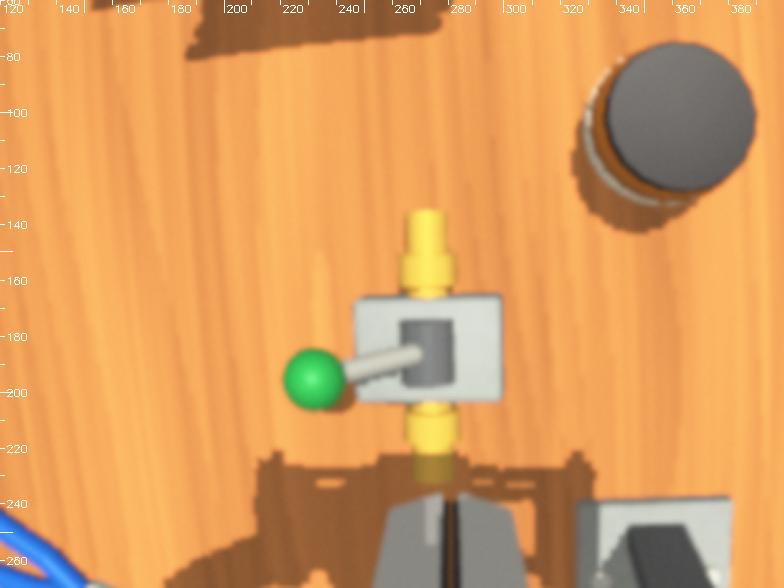

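View pics/a.png

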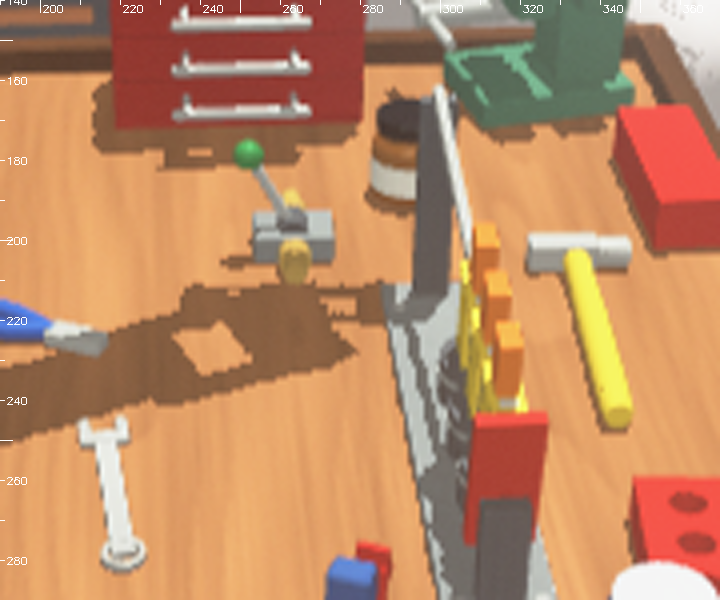

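View pics/scene5.png

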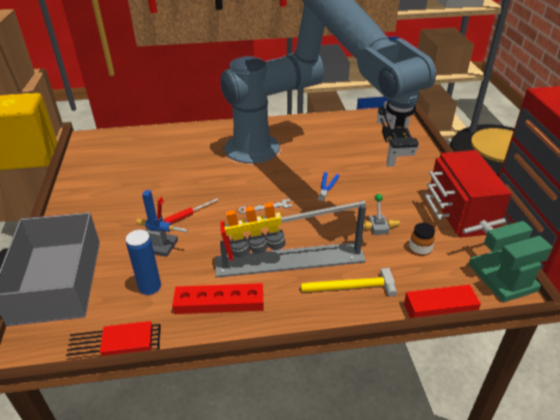

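```bash
python3 -c "
from h import *
c=L('w28')
print('knob',plane(c,'wrist',232,195.5,.092))
s=K('scene')
for k in range(3):
    y=(.026+.052*k);Y=-.131+y*np.cos(.1396);z=.145+y*np.sin(.1396)
    x=.6382+.0076*(Y+.131)
    # block top along tilted frame (57mm above hook pt)
    print(proj(s,'scene',[x,Y-.057*np.sin(.1396)*1,z+.057*np.cos(.1396)]),proj(s,'scene',[x,Y,z+.057]))
crop('pics/scene5.png','pics/b.png',210,190,90,70,8)"
```

```text
knob [0.49600509 0.35321503 0.092     ]
[230.43034483 212.06919758] [233.36912848 211.62726985]
[249.41904269 208.24335278] [252.34945175 207.80304026]
[268.38950912 204.42118125] [271.31155831 203.98248104]
```

View pics/b.png

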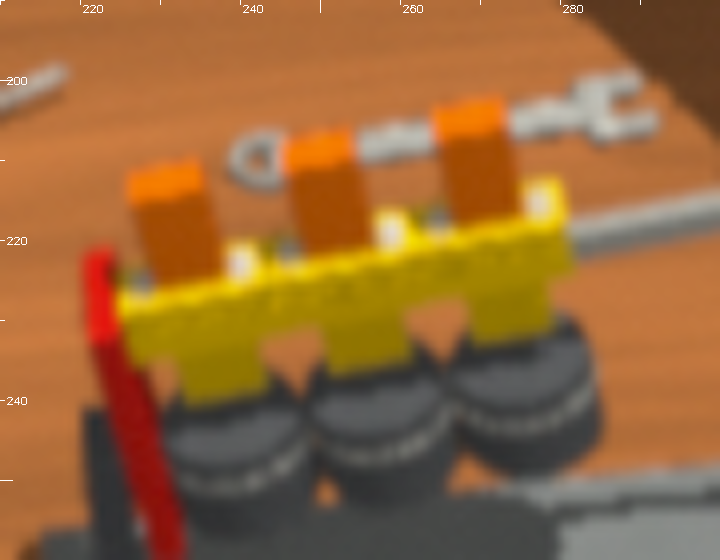

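```bash
python3 -c "
from bench import manip
print(manip.job_done())"
```

```text
the job is handed in; nothing more can be done
None
```

The job is done and handed in at about 51 s, in the order you asked.

- **Carriers:** only three were present, and I hung all three. In the last picture they stand in a queue at the red stop. Their block tops sit within about 1 pixel of the places expected at 26, 78 and 130 mm up the bar.
- **Air lever on:** I pushed it to its end stop, with about 20 N along the push. The knob measured x = 0.573 m, against 0.571 m expected.
- **Trigger:** I squeezed to a finger opening of 33 mm, which is fully into the second stage. I held it a little over 2 s and let go, and the picture shows the trigger sprung back.
- **Air lever off:** I pushed it back to its end stop, again with about 19 N. The knob measured x = 0.496 m, against 0.495 m expected.

Two readings did not match my expectations:
- **Lever start position:** the lever appeared to start about 0.1 rad short of fully off. It is now at the stop.
- **Tool tilt:** the tool drifted up to about 6.5 degrees off vertical along the way. I allowed for it, and it had no visible effect on the result.

Nothing else on the bench looked moved in the final pictures, and the robot was touching nothing at hand-in.

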